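Lock the tube rotator's shaft with its linch pin

TASK

Take the linch pin (the one with the hinged wire ring) out of its stand and push it straight down through the cross-hole near the free end of the tube rotator's shaft until its collar sits fully home on the shaft, with the ring still open and pointing out past the shaft's free end. Then flip the sprung ring down around the shaft end until it snaps shut over the pin's lower end, and let go. Touch down slowly and push with feel, never pressing the pin harder than about 25 N, do not bump the rotator, and leave the plain pin and the other things on the bench alone.

Things in the scene. Friction and masses are not known exactly. Their poses are not given: they have to be found in the camera images.
- pin: Steel linch pin, about 150 g, upright in the stand, collar on the stand's top. Origin: centre of the underside of its round collar (20 mm across, 4 mm thick); z up along the pin. Below: shank 10 mm across, 32 mm long, its last 3 mm tapering to 7.2 mm. Above: flat grip tab up to 50 mm above the origin. The wire ring is hinged at the tab's foot, 7 mm above the origin, hinge line along x; open, it points to the pin's -y.
- pin_grip (a point): On the pin's grip tab, 34 mm above the pin's origin. The tab is 14 mm wide along the pin's x and 18 mm along its y: grip it across x, above the ring's hinge (the ring's wires lie beside the tab's foot, 16 to 21 mm either side of it, up to 12 mm above the pin's origin).
- ring (a joint): Hinge of the sprung wire ring, rad. 0: open, ring along the pin's -y, its far bar raised 10 degrees above level. 1.75: shut, ring hangs along the shank with the pin's lower end inside it. Over-centre spring: it holds the ring at either end with about 0.11 N m, falls to nothing at 0.95, and beyond that the ring snaps shut by itself. About 3 N down on the far bar starts to close it.
- ring_bar (a point): Middle of the ring's far bar, 43 mm from the hinge line (wire 5 mm thick; the ring is 41 mm wide overall and 31 mm inside, so it swings around the 24 mm wide shaft end, clearing it by 4 mm).
- pin_tip (a point): Lower end of the pin's shank, 32 mm below its origin.
- rotator: Tube rotator, fixed to the bench. Origin on the bench under the middle of the hole's range; z up. Its horizontal steel shaft runs along y, 100 mm up, free end to -y. Shaft end: square bar 24 mm wide (x), top face at 112 mm, underside at 88 mm, with a vertical cross-hole 11.5 mm across right through it at x = 0. The end face is always 18 mm beyond the hole (to -y); the flat top runs on 30 mm to +y.
- hole_mid (a point): Fixed point at the height of the shaft's top face, above the rotator's origin. The shaft's overhang is set by hand (now clamped, it does not give): the hole lies up to 15 mm either way of this point along the rotator's y (not measured: look or feel for it). A sprung ball in its +x wall, 11 mm down, must be pushed past with 3 to 10 N; then a few N of friction hold the pin until its collar meets the top.
- motor (a point): Top of the rotator's white motor box, 160 mm up: 150 mm (x), y = 130 to 260 mm of the rotator. In front of it, round the shaft: a disc 144 mm across (top at 172 mm) at y = 86 to 92 mm, with clips and tubes reaching to y = 58 mm; hub 32 mm across from y = 49 mm. Do not bump them.
- stand: Grey plastic block, fixed, 60 mm (x) by 130 mm (y) by 50 mm high; origin at the centre of its underside. Two 13 mm holes, 40 mm deep: the linch pin stands in the one at y = -30 mm, the plain pin in the one at y = +42 mm.
- plain_pin: Plain steel pin without a ring, round knob 18 mm across and 14 mm high, 9 mm shank in the stand. Origin under the knob, on the stand's top. Not wanted: leave it.
- jar: Amber jar with black cap, 44 mm across, 60 mm high, standing on the bench; origin under its centre. Leave it.
- oil: Small clear bottle, 28 mm across, 65 mm high; origin under its centre. Leave it.
- marker: Black marker pen 100 mm long, 14 mm thick, lying on the bench. Leave it.
Not all that is in view belongs to the job. What is shaped like the pin but purple is not meant.

How it is judged:
By the outcome, as a careful person would: the job done as asked, in the order asked, and still so for the second after the job is handed in, with the robot touching nothing.
It also fails if it takes over 67 s, if anything falls off the work surface, if the arm or the gripper's body presses on something with over 40 N, if the wrist force passes 120 N, or if a joint passes its speed limit or range.

ROBOT

A 6-joint arm with a two-finger parallel gripper is mounted at the origin on the work surface. World frame = base frame: x ahead of the robot, y to its left, z up, the work surface at z = 0. Lengths are in m, angles in rad, forces in N, time in s.
With the tool pointing down it reaches from about 0.375 to 0.975 m from the base axis. Payload 3.8 kg.
Tool frame: the origin (TCP) lies on the centre line of the jaws, within the pads' length; the fingertips stand 8 mm ahead of it and the grasp point (between the pads) lies 11 mm behind it; z points along the fingers, y is the direction in which the jaws open and shut (so a half turn about z gives the same grasp; the last joint's range is limited). The gripper opens to 85 mm and grips with 20 to 120 N. Pads are 22 mm wide; open, the fingers measure 114 mm over their backs; the gripper's body (76 mm by 85 mm) begins 54 mm behind the grasp point. The pads swing forward as they close: fully open they stand 13 mm farther back than shut.
Start: joints at [-1.19, 0.264, 1.604, -0, 1.274, -0.037], TCP at [0.274, -0.617, 0.239] pointing down, gripper open.
Joint ranges: [-2.63, 2.63], [-0.94, 2.18], [0.31, 2.57], [-1.31, 4.45], [0, 2.66], [-2.55, 2.55]. Speed limits (rad/s): [2.57, 2.57, 3.14, 3.14, 3.14, 3.14].

INTERFACE

Orientations are given as a rotation vector (axis times angle).
In Python, from workcell import bot gives the robot as it stands.
- The arm moves only by the tool arm_command, never from a script. Its arguments are lists of equal length, an entry for each row: "slide": the shift along the tool's x, y, z in m, a list of three; "angular": the turn, a rotation vector about the tool's x, y, z in degrees, a list of three; "hand": the finger opening in m, from 0 to 0.0854. A call has exactly 8 rows; each row shifts and turns the pose as measured when the row begins, along the tool's axes as they then stand; what a row does not reach is not made up. A row lasts 1/10 s, in which the tool goes at most 50 mm and 8.59 degrees, less where a joint would pass 70% of its speed; a pose out of reach is approached as far as the arm can. A call is refused whole if a number of a shift passes 0.05 or a number of a turn 8.59, either way. A call with a gripper value outside its range is refused whole. The fingers move at their own pace and stop on an object; "squeeze" is the grip in N (left out, the last holds). Time passes only in rows, so rows that do not move let the fingers close, or fill a call up. It gives the time, the measured TCP pose, the force and the opening at its end, in the units of the state.
- bot.read_state(): the state, without advancing time (a new reading comes with each control period).
- bot.read_camera(name): name is "side" or "top"; returns the picture (384x512x3 uint8, red, green, blue); there is no depth.
- bot.get_calibration(name): a dict with "fx", "fy", "cx", "cy" (pixels), "R" (3x3) and "t" (3): a world point X has camera coordinates R X + t. Camera axes: x right, y down, z forward; pixel columns grow to the right and rows downward; lengths in m; the calibration is good to about 2 mm. A picture is of the moment at which its call begins. get_calibration takes no time and is no camera call.
- bot.finish_job(): hands the job in, once; it reports no verdict.
The state is a dict: "time": time; "q": joint angles; "joint_vel": joint speeds; "joint_torque": joint torques, N m; "tool_pos": TCP position; "tcp_rot": TCP orientation; "wrist_force": force on the tool from outside, world axes, zero at the start; "torque": the same for the moment, N m; "width": opening from 0.0 (shut) to 1.0 (fully open).
Only numpy, scipy, OpenCV 4.12 (cv2) and the standard library are available. Lean on these libraries where they do the work, as an engineer would, in place of code of your own. Each camera call takes 0.05 s, during which the arm holds its last target.

## Working session

There is one attempt and no reset: what is moved stays moved. The work goes in short steps, Python scripts to look and compute and a tool call to move; the robot and the scene stay as the last step left them, time stands still between calls to the robot, and variables do not carry over. Pictures are saved under pics/ and viewed, and the job is handed in when it is done.

Besides the shell and the picture viewer there is one more tool, called after ">>>" by a JSON object that holds its "fn" and its "kwargs", one argument or row to a line. arm_command: Moves the arm, as the interface text tells. Its arguments: {"type":"object","properties":{"slide":{"type":"array","items":{"type":"array","items":{"type":"number"}}},"angular":{"type":"array","items":{"type":"array","items":{"type":"number"}}},"hand":{"type":"array","items":{"type":"number"}},"squeeze":{"type":"number"}},"required":["slide","angular","hand"]}

```bash
ls; mkdir -p pics; python3 - <<'E'
from workcell import bot
import cv2,numpy as np
s=bot.read_state();print({k:np.round(v,4).tolist() for k,v in s.items()})
for n in("side","top"):
    c=bot.get_calibration(n);print(n,c)
    cv2.imwrite(f"pics/{n}0.png",bot.read_camera(n)[:,:,::-1])
E
```

```text
pics
{'time': 0.0, 'q': [-1.1899, 0.2648, 1.6054, 0.0, 1.2737, -0.0369], 'joint_vel': [0.0005, 0.0007, 0.0002, 0.0021, 0.0006, -0.001], 'joint_torque': [-0.0031, -51.5121, -36.731, -0.0004, 0.013, 0.0], 'tool_pos': [0.2736, -0.6163, 0.2379], 'tcp_rot': [-3.0711, -0.651, 0.0006], 'wrist_force': [0.4525, -0.2884, -0.009], 'torque': [-0.0117, 0.0254, 0.0061], 'width': 1.0032}
side {'fx': 479.06815604954147, 'fy': 479.06815604954147, 'cx': 251.5603748114243, 'cy': 185.71975376650738, 'R': array([[-0.81563286, -0.57826157, -0.01888369],
       [-0.42825857,  0.62535714, -0.65232127],
       [ 0.38902137, -0.52396756, -0.75770731]]), 't': array([0.43679571, 0.36449731, 0.90030632])}
top {'fx': 352.78608204820716, 'fy': 352.78608204820716, 'cx': 252.18380166391466, 'cy': 191.94504322238052, 'R': array([[-0.09802578, -0.99518226, -0.0017906 ],
       [-0.97496189,  0.09639463, -0.20039309],
       [ 0.19960025, -0.01789793, -0.97971394]]), 't': array([0.01762476, 0.57842017, 0.80601681])}
```

View pics/side0.png

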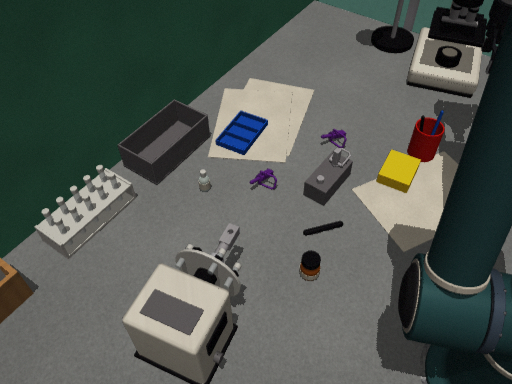

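View pics/top0.png

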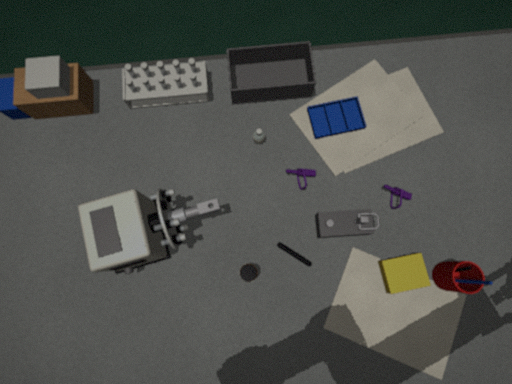

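Candidates for the linch pin are the steel pin with ring in the stand (side 342,157; top 366,221), purple lookalikes (side 334,137 and 263,179; top 399,192 and 302,174), and the plain pin (side 321,179; top 330,223). By the description it is the first one. I'll check it in a close crop.

```bash
cat > h.py <<'E'
from workcell import bot
import cv2,numpy as np
def crop(src,out,x0,y0,w,h,s,step=10):
    im=cv2.imread(src)[y0:y0+h,x0:x0+w]
    im=cv2.resize(im,None,fx=s,fy=s,interpolation=cv2.INTER_CUBIC)
    for x in range((x0//step+1)*step,x0+w,step):
        cv2.line(im,(int((x-x0+.5)*s),0),(int((x-x0+.5)*s),5),(0,255,255),1); cv2.putText(im,str(x),(int((x-x0+.5)*s)-10,16),0,.35,(0,255,255),1)
    for y in range((y0//step+1)*step,y0+h,step):
        cv2.line(im,(0,int((y-y0+.5)*s)),(5,int((y-y0+.5)*s)),(0,255,255),1); cv2.putText(im,str(y),(7,int((y-y0+.5)*s)+4),0,.35,(0,255,255),1)
    cv2.imwrite(out,im)
def proj(n,X):
    c=bot.get_calibration(n);X=np.atleast_2d(X)@np.array(c['R']).T+c['t']
    return np.c_[c['fx']*X[:,0]/X[:,2]+c['cx'],c['fy']*X[:,1]/X[:,2]+c['cy']]
def onplane(n,uv,z):
    c=bot.get_calibration(n);R=np.array(c['R']);C=-R.T@c['t']
    d=R.T@np.array([(uv[0]-c['cx'])/c['fx'],(uv[1]-c['cy'])/c['fy'],1])
    return C+d*(z-C[2])/d[2]
def tri(uvs):
    A=[];b=[]
    for n,uv in uvs.items():
        c=bot.get_calibration(n);R=np.array(c['R']);t=c['t']
        for k,(u,f,cc) in enumerate(((uv[0],c['fx'],c['cx']),(uv[1],c['fy'],c['cy']))):
            a=(u-cc)/f; A.append(R[k]-a*R[2]); b.append(a*t[2]-t[k])
    x,r,_,_=np.linalg.lstsq(np.array(A),np.array(b),rcond=None);return x,r
E
python3 - <<'E'
from h import *
crop("pics/side0.png","pics/sA.png",295,125,70,80,7)
crop("pics/top0.png","pics/tA.png",310,195,80,50,9)
crop("pics/side0.png","pics/sB.png",165,215,90,100,6)
crop("pics/top0.png","pics/tB.png",140,180,100,80,7)
E
```

```text
(no output)
```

View pics/sA.png

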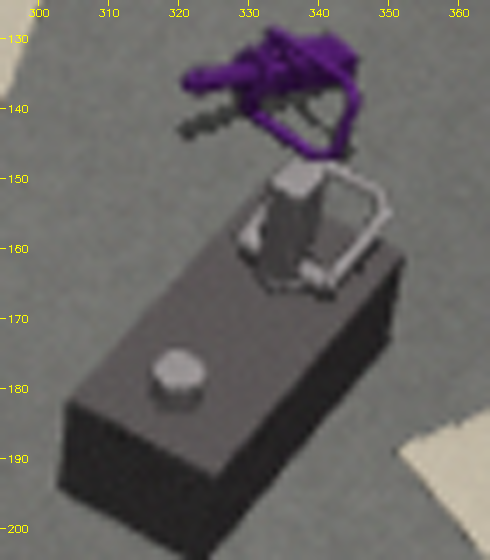

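View pics/tA.png

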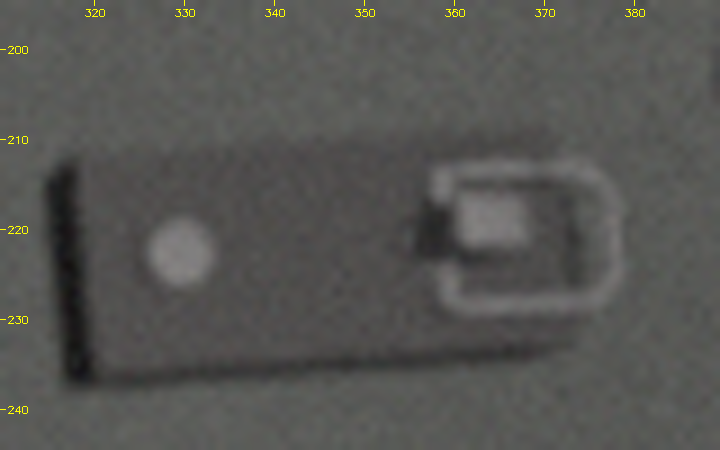

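View pics/sB.png

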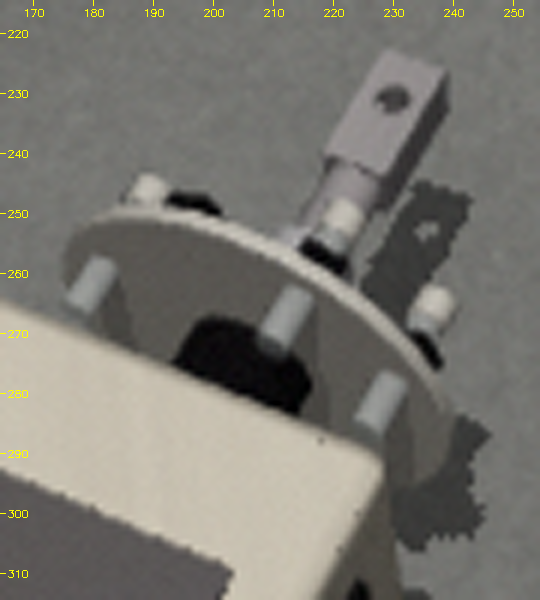

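View pics/tB.png

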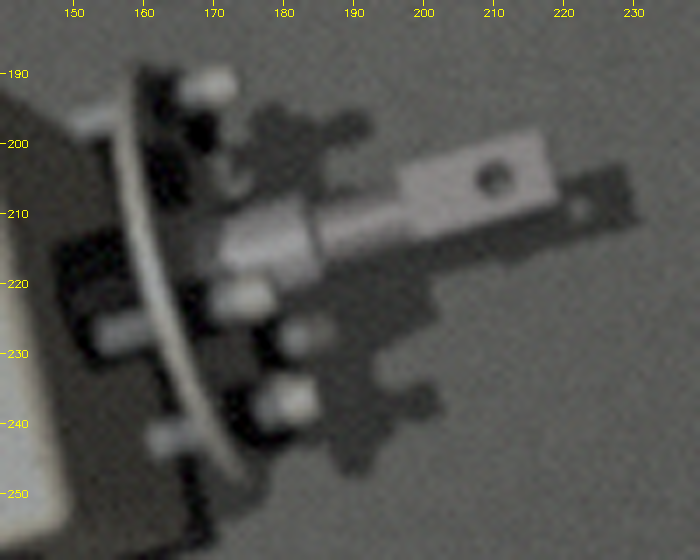

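Confirmed: the steel pin with the open ring is at side (337,150 tab top) and top (364,219). The ring points in +column in the top view, and the purple ones lie on the bench. Now to measure.

```bash
python3 - <<'E'
from h import *
np.set_printoptions(precision=4,suppress=True)
P=dict(hole=((229.7,230.7),(210.3,205.2),.112),endA=((230,223),(217,198.2),.112),endB=((239.3,227.0),(219.3,208.0),.112),backA=((219.3,240.0),(196.3,203.6),.112),backB=((228.5,244.2),(199.6,213.7),.112),
tab=((337.5,150),(364.2,218.8),.1),plain=((319.5,177.2),(329.8,222.5),.064))
for k,(s,t,z) in P.items():
    x,r=tri(dict(side=s,top=t));print(k,onplane("side",s,z),onplane("top",t,z),x,r)
# stand corners top z=.05
for s in((304.5,182),(326,192.5),(352.5,161.5)):print("stand side",onplane("side",s,.05))
for t in((317.5,211),(320,236)):print("stand top",onplane("top",t,.05))
# ring far bar side ends
for t in((358.5,214.5),(359.5,227),(378,217),(378,226)):print("ring",onplane("top",t,.06))
E
```

```text
hole [0.5473 0.0585 0.112 ] [0.5452 0.0597 0.112 ] [0.5453 0.0597 0.1146] [0.]
endA [0.5587 0.0423 0.112 ] [0.5599 0.0433 0.112 ] [0.5591 0.0429 0.1127] [0.]
endB [0.5364 0.0395 0.112 ] [0.5367 0.0398 0.112 ] [0.5365 0.0397 0.1122] [0.]
backA [0.5508 0.0893 0.112 ] [0.552  0.0912 0.112 ] [0.5508 0.0906 0.114 ] [0.]
backB [0.529  0.0867 0.112 ] [0.5281 0.0853 0.112 ] [0.5289 0.0858 0.1106] [0.]
tab [ 0.4814 -0.2875  0.1   ] [ 0.4811 -0.288   0.1   ] [ 0.4813 -0.2881  0.0995] [0.]
plain [ 0.4864 -0.2158  0.064 ] [ 0.4838 -0.2166  0.064 ] [ 0.4849 -0.2159  0.0646] [0.]
stand side [ 0.5138 -0.1933  0.05  ]
stand side [ 0.4544 -0.1937  0.05  ]
stand side [ 0.4499 -0.32    0.05  ]
stand top [ 0.516  -0.1938  0.05  ]
stand top [ 0.455  -0.1916  0.05  ]
ring [ 0.4965 -0.2892  0.06  ]
ring [ 0.4664 -0.2868  0.06  ]
ring [ 0.4859 -0.3349  0.06  ]
ring [ 0.4644 -0.3313  0.06  ]
```

```bash
cat >> h.py <<'E'
def overlay(src,out,n,lines,x0,y0,w,h,s):
    im=cv2.imread(src)[y0:y0+h,x0:x0+w]
    im=cv2.resize(im,None,fx=s,fy=s,interpolation=cv2.INTER_CUBIC)
    for L,col in lines:
        p=(proj(n,L)-[x0,y0]+.5)*s
        cv2.polylines(im,[np.round(p).astype(int)],False,col,1,cv2.LINE_AA)
    cv2.imwrite(out,im)
def pinlines(o,yaw,th=0):
    c,s=np.cos(yaw),np.sin(yaw);R=np.array([[c,-s,0],[s,c,0],[0,0,1]])
    ph=np.radians(10)-th
    rg=lambda x,r:[x,-r*np.cos(ph),.007+r*np.sin(ph)]
    ring=[rg(-.0185,0),rg(-.0185,.037),rg(-.012,.043),rg(.012,.043),rg(.0185,.037),rg(.0185,0)]
    tab=[[x*.007,y*.009,.05] for x,y in((1,1),(1,-1),(-1,-1),(-1,1),(1,1))]
    a=np.linspace(0,2*np.pi,25);col=np.c_[.01*np.cos(a),.01*np.sin(a),0*a+.004]
    tip=np.c_[.0036*np.cos(a),.0036*np.sin(a),0*a-.032]
    return [(np.array(L)@R.T+o,cl) for L,cl in((ring,(0,255,0)),(tab,(0,0,255)),(col,(255,255,0)),(tip,(255,0,255)))]
E
python3 - <<'E'
from h import *
for y in(-3,-8):
  L=pinlines([.4813,-.288,.05],np.radians(y))
  overlay("pics/top0.png",f"pics/oT{-y}.png","top",L,340,200,50,40,9)
  overlay("pics/side0.png",f"pics/oS{-y}.png","side",L,315,140,45,40,9)
a=[cv2.imread(f"pics/o{v}{y}.png") for v in"TS" for y in(3,8)]
cv2.imwrite("pics/o1.png",cv2.resize(np.vstack([np.hstack(a[:2])[:, :800],np.hstack([np.hstack(a[2:])])[:, :800]]),None,fx=.8,fy=.8))
E
```

```text
(no output)
```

View pics/o1.png

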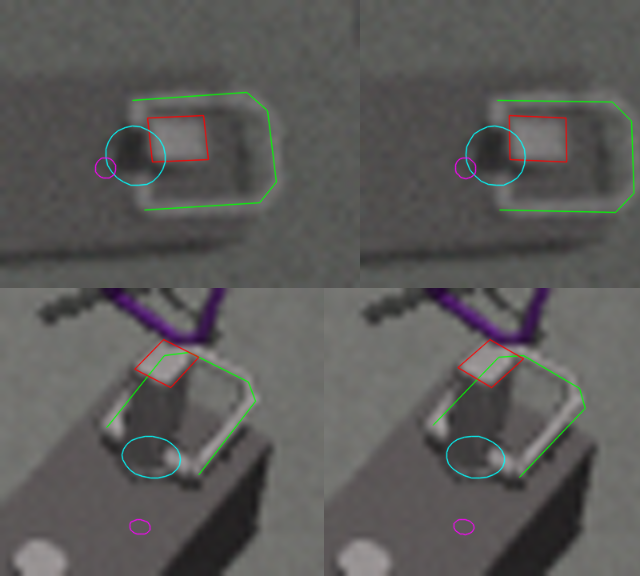

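```bash
cat >> h.py <<'E'
from scipy.spatial.transform import Rotation as Ro
def plan(p,yawx,n,tilt=0,q0=None):
    """tool y axis along world angle yawx(deg), tool down; tilt about tool y deg; n rows, evenly spread"""
    s=bot.read_state();P=np.array(s['tool_pos']);R=Ro.from_rotvec(s['tcp_rot'])
    a=np.radians(yawx);y=np.array([np.cos(a),np.sin(a),0]);z=np.array([0,0,-1.]);x=np.cross(y,z)
    T=Ro.from_matrix(np.c_[x,y,z])*Ro.from_euler('y',tilt,degrees=True)
    d=(R.inv()*T).as_rotvec(degrees=True)
    for k in range(n):
        Rk=R*Ro.from_rotvec(d*k/n,degrees=True)
        print(np.round(Rk.inv().apply((np.array(p)-P)/n)*1000,1).tolist(),np.round(d/n,2).tolist())
    print("now",P.round(4),"dist",np.linalg.norm(np.array(p)-P).round(4))
def st():
    s=bot.read_state();R=Ro.from_rotvec(s['tcp_rot']).as_matrix()
    print('t',round(s['time'],2),'p',np.round(s['tool_pos'],4),'F',np.round(s['wrist_force'],1),'M',np.round(s['torque'],2),'w',round(s['width'],3),'yawY',np.degrees(np.arctan2(R[1,1],R[0,1])).round(2),'z',R[:,2].round(3),'q',np.round(s['q'],2))
E
python3 - <<'E'
from h import *
plan([.4813,-.288,.238],-7,8)
E
```

```text
[40.4, -27.0, 0.1] [-0.01, -0.01, -7.38]
[43.5, -21.6, 0.1] [-0.01, -0.01, -7.38]
[45.9, -15.8, 0.0] [-0.01, -0.01, -7.38]
[47.6, -9.8, 0.0] [-0.01, -0.01, -7.38]
[48.4, -3.6, 0.0] [-0.01, -0.01, -7.38]
[48.5, 2.7, 0.0] [-0.01, -0.01, -7.38]
[47.7, 8.9, 0.0] [-0.01, -0.01, -7.38]
[46.2, 15.0, 0.0] [-0.01, -0.01, -7.38]
now [ 0.2736 -0.6163  0.238 ] dist 0.3885
```

>>> {"fn": "arm_command", "kwargs": {
  "slide": [
    [0.04, -0.027, 0],
    [0.043, -0.022, 0],
    [0.045, -0.016, 0],
    [0.047, -0.01, 0],
    [0.048, -0.004, 0],
    [0.048, 0.003, 0],
    [0.047, 0.009, 0],
    [0.046, 0.015, 0]
  ],
  "angular": [
    [0, 0, -7.4],
    [0, 0, -7.4],
    [0, 0, -7.4],
    [0, 0, -7.4],
    [0, 0, -7.4],
    [0, 0, -7.4],
    [0, 0, -7.4],
    [0, 0, -7.4]
  ],
  "hand": [0.0854, 0.0854, 0.0854, 0.0854, 0.0854, 0.0854, 0.0854, 0.0854],
  "squeeze": 60
}}

```text
time: 0.9
tool_pos: [0.4741, -0.2803, 0.2327]
tcp_rot: [-2.314, -2.113, 0.0]
wrist_force: [0.5, -1.0, 0.4]
width: 1.002
```

```bash
python3 -c "
from h import *
st();plan([.4813,-.288,.14],-7,4)"
```

```text
t 0.9 p [ 0.4741 -0.2803  0.2327] F [ 0.5 -1.   0.4] M [-0.03 -0.08  0.02] w 1.002 yawY -5.21 z [-0.005  0.006 -1.   ] q [-0.58  0.04  1.87  0.    1.24 -0.49]
[-1.9, 2.1, 23.2] [-0.09, -0.07, 0.45]
[-1.8, 2.1, 23.2] [-0.09, -0.07, 0.45]
[-1.8, 2.1, 23.2] [-0.09, -0.07, 0.45]
[-1.7, 2.0, 23.2] [-0.09, -0.07, 0.45]
now [ 0.4741 -0.2803  0.2327] dist 0.0933
```

>>> {"fn": "arm_command", "kwargs": {
  "slide": [
    [-0.002, 0.002, 0.023],
    [-0.002, 0.002, 0.023],
    [-0.002, 0.002, 0.023],
    [-0.002, 0.002, 0.023],
    [0, 0, 0],
    [0, 0, 0],
    [0, 0, 0],
    [0, 0, 0]
  ],
  "angular": [
    [0, 0, 0.5],
    [0, 0, 0.5],
    [0, 0, 0.5],
    [0, 0, 0.5],
    [0, 0, 0],
    [0, 0, 0],
    [0, 0, 0],
    [0, 0, 0]
  ],
  "hand": [0.06, 0.06, 0.06, 0.06, 0.06, 0.06, 0.06, 0.06]
}}

```text
time: 1.7
tool_pos: [0.4852, -0.2799, 0.1393]
tcp_rot: [-2.335, -2.09, -0.003]
wrist_force: [-0.1, 0.4, 0.3]
width: 0.703
```

```bash
python3 -c "
from h import *
st();plan([.4813,-.288,.076],-7,4)
for n in('side','top'): cv2.imwrite(f'pics/{n}1.png',bot.read_camera(n)[:,:,::-1])
crop('pics/side1.png','pics/s1.png',290,60,100,110,6)
crop('pics/top1.png','pics/t1.png',320,170,90,80,7)
"
```

```text
t 1.7 p [ 0.4852 -0.2799  0.1393] F [-0.1  0.4  0.3] M [0.02 0.   0.01] w 0.703 yawY -6.35 z [-0.003  0.007 -1.   ] q [-0.57  0.14  1.95  0.    1.06 -0.46]
[-2.2, -0.7, 15.8] [-0.06, -0.1, 0.16]
[-2.2, -0.7, 15.8] [-0.06, -0.1, 0.16]
[-2.2, -0.7, 15.8] [-0.06, -0.1, 0.16]
[-2.2, -0.7, 15.8] [-0.06, -0.1, 0.16]
now [ 0.4852 -0.2799  0.1393] dist 0.0639
```

View pics/s1.png

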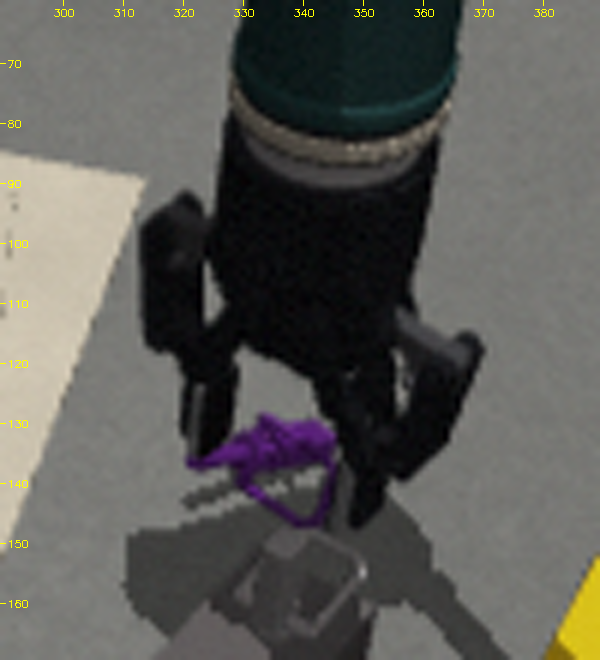

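View pics/t1.png

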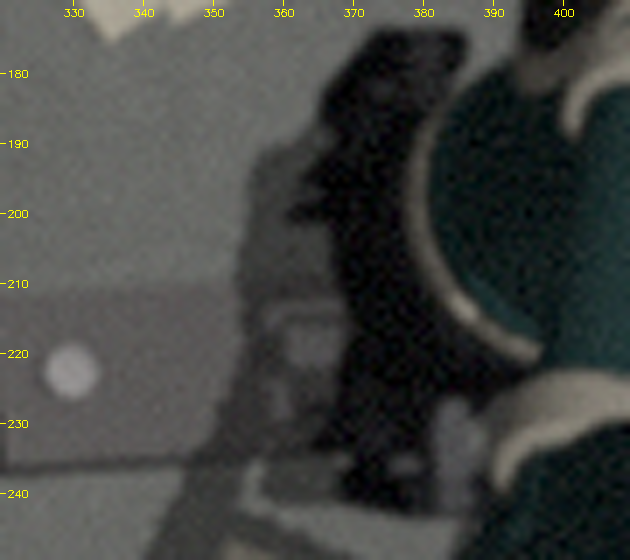

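The side view shows the jaws straddling the tab region (fingertips at 325,135 and 350,145), with the pin below at 337,150. The TCP needs about −9 mm along tool x and −3 mm along tool y before going down.

>>> {"fn": "arm_command", "kwargs": {
  "slide": [
    [-0.005, -0.002, 0],
    [-0.004, -0.001, 0],
    [0, 0, 0.016],
    [0, 0, 0.016],
    [0, 0, 0.012],
    [0, 0, 0.008],
    [0, 0, 0],
    [0, 0, 0]
  ],
  "angular": [
    [-0.2, -0.4, 0.6],
    [0, 0, 0],
    [0, 0, 0],
    [0, 0, 0],
    [0, 0, 0],
    [0, 0, 0],
    [0, 0, 0],
    [0, 0, 0]
  ],
  "hand": [0.06, 0.06, 0.06, 0.06, 0.06, 0.06, 0.06, 0.06]
}}

```text
time: 2.6
tool_pos: [0.483, -0.2928, 0.0899]
tcp_rot: [2.348, 2.074, 0.001]
wrist_force: [0.3, 0.5, -0.2]
width: 0.7
```

```bash
python3 -c "
from h import *
st();plan([.4813,-.288,.076],-7,1)"
```

```text
t 2.6 p [ 0.483  -0.2928  0.0899] F [ 0.3  0.5 -0.2] M [0.01 0.05 0.02] w 0.7 yawY -7.08 z [ 0.007 -0.006 -1.   ] q [-0.59  0.19  1.99 -0.    0.95 -0.46]
[4.7, -2.4, 13.9] [0.42, 0.31, -0.08]
now [ 0.483  -0.2928  0.0899] dist 0.0148
```

>>> {"fn": "arm_command", "kwargs": {
  "slide": [
    [0.004, -0.002, 0.006],
    [0, 0, 0.006],
    [0, 0, 0.002],
    [0, 0, 0],
    [0, 0, 0],
    [0, 0, 0],
    [0, 0, 0],
    [0, 0, 0]
  ],
  "angular": [
    [0.4, 0.3, 0],
    [0, 0, 0],
    [0, 0, 0],
    [0, 0, 0],
    [0, 0, 0],
    [0, 0, 0],
    [0, 0, 0],
    [0, 0, 0]
  ],
  "hand": [0.06, 0.06, 0.06, 0.06, 0.06, 0.06, 0.06, 0.06]
}}

```text
time: 3.4
tool_pos: [0.4829, -0.289, 0.0767]
tcp_rot: [2.352, 2.079, 0.001]
wrist_force: [-0.5, -0.5, 0.3]
width: 0.703
```

```bash
python3 -c "
from h import *
st();plan([.4813,-.288,.076],-7,1)
for n in('side',): cv2.imwrite(f'pics/{n}2.png',bot.read_camera(n)[:,:,::-1])
crop('pics/side2.png','pics/s2.png',290,90,90,90,6)
st()
"
```

```text
t 3.4 p [ 0.4829 -0.289   0.0767] F [-0.5 -0.5  0.3] M [ 0.06  0.   -0.01] w 0.703 yawY -7.06 z [ 0.003 -0.002 -1.   ] q [-0.58  0.21  2.    0.    0.93 -0.46]
[0.8, -1.7, 0.7] [0.16, 0.07, -0.06]
now [ 0.4829 -0.289   0.0767] dist 0.002
t 3.45 p [ 0.4829 -0.289   0.0767] F [-0.8  0.3  0.2] M [-0.07 -0.    0.  ] w 0.703 yawY -7.06 z [ 0.003 -0.002 -1.   ] q [-0.58  0.21  2.    0.    0.93 -0.46]
```

View pics/s2.png

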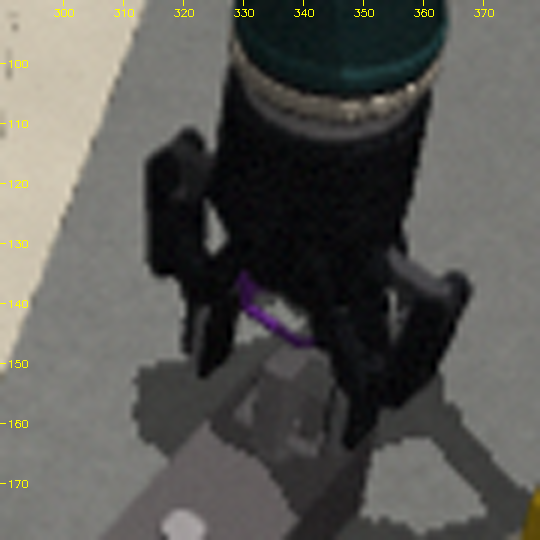

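The jaws straddle the tab (tab top about 337,150; fingertips at 323,150 and 348,163). I'll nudge by 1.5 mm and close.

>>> {"fn": "arm_command", "kwargs": {
  "slide": [
    [0, -0.0015, 0],
    [0, 0, 0],
    [0, 0, 0],
    [0, 0, 0],
    [0, 0, 0],
    [0, 0, 0],
    [0, 0, 0],
    [0, 0, 0]
  ],
  "angular": [
    [0, 0, 0],
    [0, 0, 0],
    [0, 0, 0],
    [0, 0, 0],
    [0, 0, 0],
    [0, 0, 0],
    [0, 0, 0],
    [0, 0, 0]
  ],
  "hand": [0.06, 0.06, 0, 0, 0, 0, 0, 0],
  "squeeze": 70
}}

```text
time: 4.25
tool_pos: [0.4815, -0.289, 0.0771]
tcp_rot: [2.351, 2.078, 0.002]
wrist_force: [-0.8, 0.5, -0.5]
width: 0.15
```

```bash
python3 -c "
from h import *
st()"
```

```text
t 4.25 p [ 0.4815 -0.289   0.0771] F [-0.8  0.5 -0.5] M [ 0.02 -0.04  0.03] w 0.15 yawY -7.06 z [ 0.003 -0.002 -1.   ] q [-0.59  0.2   2.    0.    0.93 -0.46]
```

Gripped (opening 0.15, about 13 mm). Lifting straight up.

>>> {"fn": "arm_command", "kwargs": {
  "slide": [
    [0, 0, -0.01],
    [0, 0, -0.02],
    [0, 0, -0.02],
    [0, 0, -0.025],
    [0, 0, -0.03],
    [0, 0, -0.03],
    [0, 0, 0],
    [0, 0, 0]
  ],
  "angular": [
    [0, 0, 0],
    [0, 0, 0],
    [0, 0, 0],
    [0, 0, 0],
    [0, 0, 0],
    [0, 0, 0],
    [0, 0, 0],
    [0, 0, 0]
  ],
  "hand": [0, 0, 0, 0, 0, 0, 0, 0]
}}

```text
time: 5.05
tool_pos: [0.4795, -0.2877, 0.2172]
tcp_rot: [2.353, 2.08, 0.0]
wrist_force: [-0.2, 0.7, -1.9]
width: 0.155
```

```bash
python3 -c "
from h import *
st();plan([.5455,.02,.23],9.3,8)
for n in('side',): cv2.imwrite(f'pics/{n}3.png',bot.read_camera(n)[:,:,::-1])
crop('pics/side3.png','pics/s3.png',290,30,100,110,5)
"
```

```text
t 5.05 p [ 0.4795 -0.2877  0.2172] F [-0.2  0.7 -1.9] M [-0.04 -0.   -0.06] w 0.155 yawY -7.06 z [ 0.001 -0.    -1.   ] q [-0.59  0.06  1.88  0.    1.2  -0.46]
[39.2, 3.5, -1.6] [0.01, 0.0, -2.05]
[39.0, 4.9, -1.6] [0.01, 0.0, -2.05]
[38.8, 6.2, -1.6] [0.01, 0.0, -2.05]
[38.6, 7.6, -1.6] [0.01, 0.0, -2.05]
[38.3, 9.0, -1.6] [0.01, 0.0, -2.05]
[38.0, 10.4, -1.6] [0.01, 0.0, -2.05]
[37.6, 11.7, -1.6] [0.01, 0.0, -2.05]
[37.1, 13.0, -1.6] [0.01, 0.0, -2.05]
now [ 0.4795 -0.2877  0.2172] dist 0.315
```

View pics/s3.png

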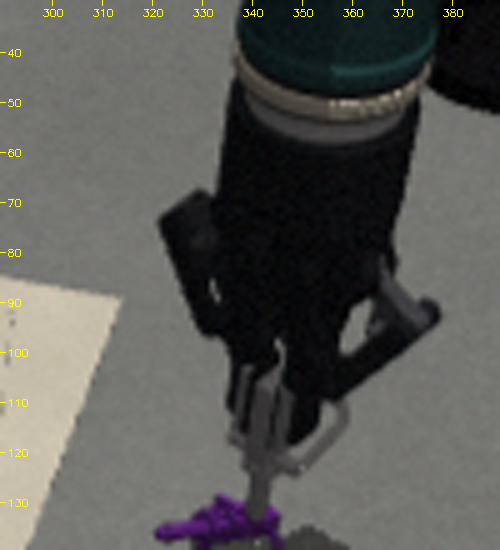

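The pin is held upright, with tab at 343,110, ring open at 356,112 and tip at 341,132. Carrying it over toward the shaft.

>>> {"fn": "arm_command", "kwargs": {
  "slide": [
    [0.039, 0.0035, -0.002],
    [0.039, 0.005, -0.002],
    [0.039, 0.006, -0.002],
    [0.0385, 0.0075, -0.002],
    [0.038, 0.009, -0.002],
    [0.038, 0.0105, -0.002],
    [0.0375, 0.0115, 0],
    [0.03, 0.013, 0]
  ],
  "angular": [
    [0, 0, -2.05],
    [0, 0, -2.05],
    [0, 0, -2.05],
    [0, 0, -2.05],
    [0, 0, -2.05],
    [0, 0, -2.05],
    [0, 0, -2.05],
    [0, 0, -2.05]
  ],
  "hand": [0, 0, 0, 0, 0, 0, 0, 0]
}}

```text
time: 5.9
tool_pos: [0.539, 0.02, 0.2141]
tcp_rot: [-2.02, -2.383, 0.018]
wrist_force: [0.3, -0.9, -0.7]
width: 0.154
```

```bash
python3 -c "
from h import *
st();plan([.5455,.0592,.19],9.4,4)"
```

```text
t 5.9 p [0.539  0.02   0.2141] F [ 0.3 -0.9 -0.7] M [-0.04 -0.06 -0.02] w 0.154 yawY 9.43 z [-0.021  0.003 -1.   ] q [-0.01  0.04  1.91  0.    1.21 -0.18]
[9.4, 3.3, 6.0] [-0.29, -0.09, 0.01]
[9.4, 3.3, 6.0] [-0.29, -0.09, 0.01]
[9.4, 3.3, 6.0] [-0.29, -0.09, 0.01]
[9.4, 3.2, 6.0] [-0.29, -0.09, 0.01]
now [0.539  0.02   0.2141] dist 0.0464
```

>>> {"fn": "arm_command", "kwargs": {
  "slide": [
    [0.0095, 0.003, 0.006],
    [0.0095, 0.003, 0.006],
    [0.0095, 0.003, 0.006],
    [0.0085, 0.003, 0.006],
    [0, 0, 0],
    [0, 0, 0],
    [0, 0, 0],
    [0, 0, 0]
  ],
  "angular": [
    [-0.6, -0.2, 0],
    [-0.5, -0.2, 0],
    [0, 0, 0],
    [0, 0, 0],
    [0, 0, 0],
    [0, 0, 0],
    [0, 0, 0],
    [0, 0, 0]
  ],
  "hand": [0, 0, 0, 0, 0, 0, 0, 0]
}}

```text
time: 6.7
tool_pos: [0.5408, 0.0609, 0.1814]
tcp_rot: [-2.026, -2.392, 0.014]
wrist_force: [0.5, -0.5, -1.4]
width: 0.149
```

```bash
python3 -c "
from h import *
st();plan([.5455,.0592,.19],9.4,1)"
```

```text
t 6.7 p [0.5408 0.0609 0.1814] F [ 0.5 -0.5 -1.4] M [ 0.01 -0.07 -0.  ] w 0.149 yawY 9.48 z [-0.011 -0.002 -1.   ] q [ 0.07  0.07  1.94 -0.    1.14 -0.1 ]
[-2.4, 4.3, -8.6] [-0.66, 0.03, 0.08]
now [0.5408 0.0609 0.1814] dist 0.0099
```

>>> {"fn": "arm_command", "kwargs": {
  "slide": [
    [-0.0024, 0.0043, -0.0085],
    [0, 0, 0],
    [0, 0, 0],
    [0, 0, 0],
    [0, 0, 0],
    [0, 0, 0],
    [0, 0, 0],
    [0, 0, 0]
  ],
  "angular": [
    [-0.66, 0, 0],
    [0, 0, 0],
    [0, 0, 0],
    [0, 0, 0],
    [0, 0, 0],
    [0, 0, 0],
    [0, 0, 0],
    [0, 0, 0]
  ],
  "hand": [0, 0, 0, 0, 0, 0, 0, 0]
}}

```text
time: 7.5
tool_pos: [0.547, 0.0579, 0.1924]
tcp_rot: [2.03, 2.393, 0.004]
wrist_force: [0.6, 0.2, -1.9]
width: 0.147
```

```bash
python3 -c "
from h import *
st();plan([.5455,.0592,.19],9.4,1)
for n in('side','top'): cv2.imwrite(f'pics/{n}4.png',bot.read_camera(n)[:,:,::-1])
crop('pics/side4.png','pics/s4.png',175,170,90,90,6.5)
crop('pics/top4.png','pics/t4.png',160,160,100,80,7)
"
```

```text
t 7.5 p [0.547  0.0579 0.1924] F [ 0.6  0.2 -1.9] M [-0.03 -0.    0.  ] w 0.147 yawY 9.38 z [ 0.004 -0.    -1.   ] q [ 0.06  0.06  1.93 -0.    1.15 -0.1 ]
[1.5, -1.3, 2.4] [0.24, 0.07, -0.02]
now [0.547  0.0579 0.1924] dist 0.0031
```

View pics/s4.png

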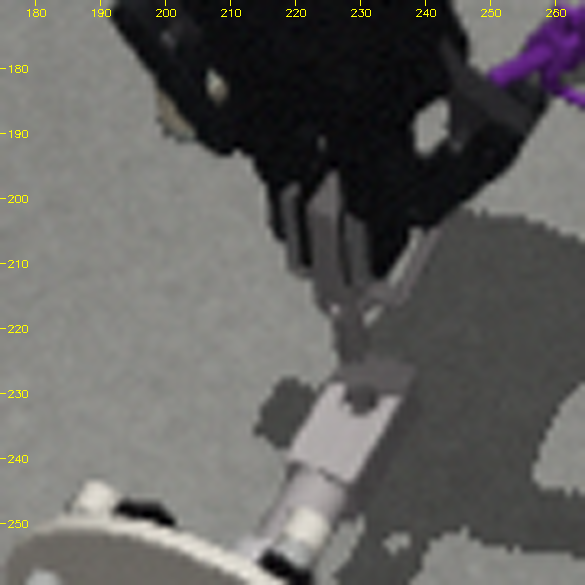

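View pics/t4.png

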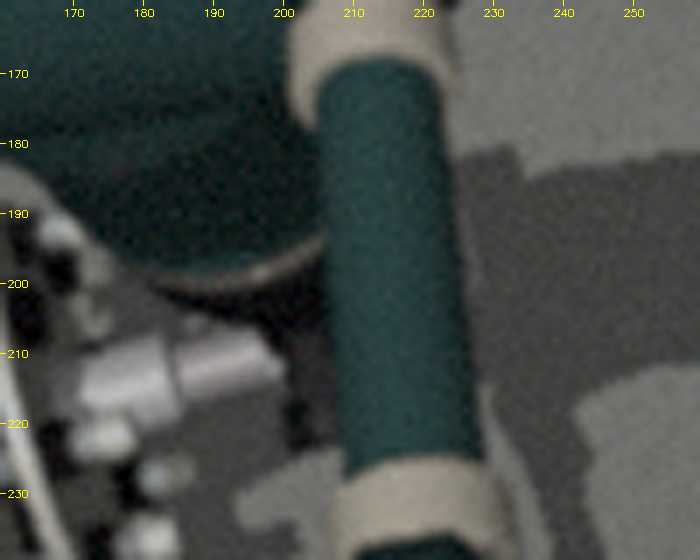

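```bash
python3 - <<'E'
from h import *
s=bot.read_state();p=s['tool_pos']
yw=np.radians(9.4);c,sn=np.cos(yw),np.sin(yw)
L=pinlines([p[0],p[1],p[2]-.027],yw)
a=np.linspace(0,2*np.pi,25)
L.append((np.c_[.5455+.00575*np.cos(a),.0592+.00575*np.sin(a),0*a+.112],(0,255,255)))
R=np.array([[c,-sn],[sn,c]])
q=np.array([[-.012,-.018],[.012,-.018],[.012,.03],[-.012,.03],[-.012,-.018]])@R.T+[.5455,.0592]
L.append((np.c_[q,0*q[:,0]+.112],(0,255,0)))
# shank outline edges along
for r in(-.005,.005):
    d=np.array([-.8156,-.5783])/np.hypot(.8156,.5783)*r
    L.append((np.array([[p[0]+d[0],p[1]+d[1],p[2]-.027],[p[0]+d[0],p[1]+d[1],p[2]-.056]]),(255,128,0)))
overlay("pics/side4.png","pics/o4.png","side",L,200,185,55,70,10)
print(proj("side",[p[0],p[1],p[2]-.059]))
E
```

```text
[[229.43599243 224.48357101]]
```

View pics/o4.png

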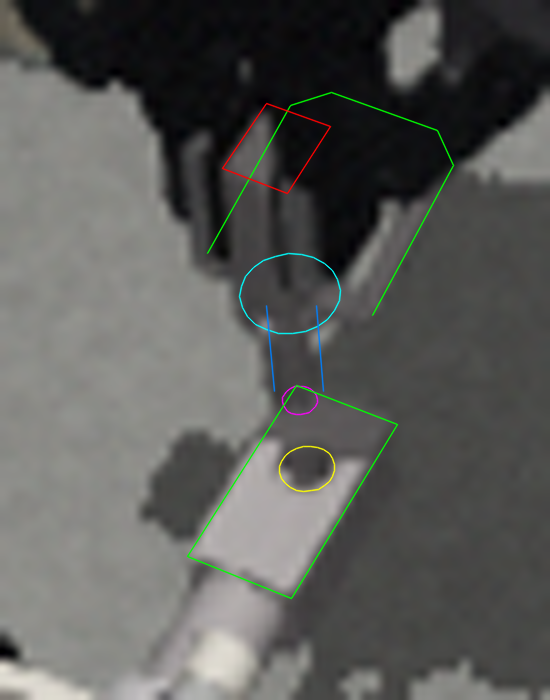

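```bash
python3 - <<'E'
from h import *
im=cv2.imread("pics/side4.png").astype(float)
im=np.clip((im/255)**.5*255*1.1,0,255).astype(np.uint8);cv2.imwrite("pics/side4g.png",im)
crop("pics/side4g.png","pics/s4g.png",208,190,40,44,13,5)
E
```

```text
(no output)
```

View pics/s4g.png

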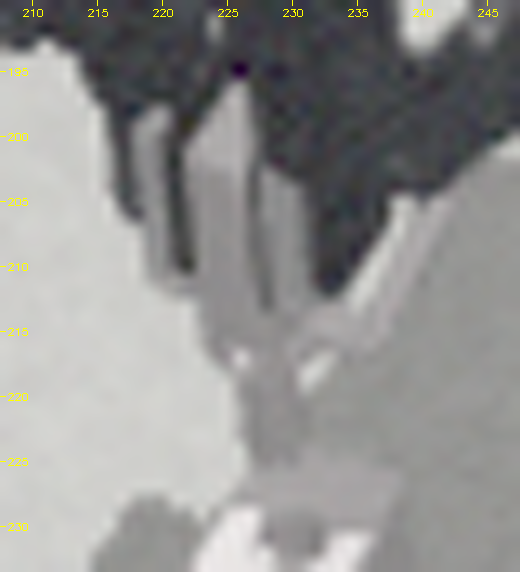

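The shank centre is at about (228.7, 221), with its lower end near row 225. That is within 0.5 px of the model from the TCP. I'll move nearer and compare at close range.

```bash
python3 -c "
from h import *
plan([.545,.0590,.176],9.4,1)"
```

```text
[1.4, -1.8, 16.4] [0.23, 0.07, -0.03]
now [0.547  0.0579 0.1924] dist 0.0166
```

>>> {"fn": "arm_command", "kwargs": {
  "slide": [
    [0.0014, -0.0018, 0.006],
    [0, 0, 0.005],
    [0, 0, 0.003],
    [0, 0, 0],
    [0, 0, 0],
    [0, 0, 0],
    [0, 0, 0],
    [0, 0, 0]
  ],
  "angular": [
    [0.2, 0, 0],
    [0, 0, 0],
    [0, 0, 0],
    [0, 0, 0],
    [0, 0, 0],
    [0, 0, 0],
    [0, 0, 0],
    [0, 0, 0]
  ],
  "hand": [0, 0, 0, 0, 0, 0, 0, 0]
}}

```text
time: 8.4
tool_pos: [0.5445, 0.0592, 0.1765]
tcp_rot: [2.032, 2.396, -0.002]
wrist_force: [0.1, 0.1, -1.8]
width: 0.152
```

```bash
python3 - <<'E'
from h import *
st();plan([.545,.0590,.176],9.4,1)
im=bot.read_camera('side')[:,:,::-1];cv2.imwrite('pics/side5.png',im)
im=im.astype(float)
im=np.clip((im/255)**.5*255*1.1,0,255).astype(np.uint8);cv2.imwrite("pics/side5g.png",im)
crop("pics/side5g.png","pics/s5g.png",208,195,40,44,13,5)
p=bot.read_state()['tool_pos'];print(proj("side",[p[0],p[1],p[2]-.059]))
E
```

```text
t 8.4 p [0.5445 0.0592 0.1765] F [ 0.1  0.1 -1.8] M [0.03 0.   0.04] w 0.152 yawY 9.39 z [-0.001 -0.001 -1.   ] q [ 0.06  0.07  1.94 -0.    1.12 -0.1 ]
[-0.2, 0.5, 0.5] [-0.05, 0.06, -0.01]
now [0.5445 0.0592 0.1765] dist 0.0007
[[230.42735209 229.95863654]]
```

View pics/s5g.png

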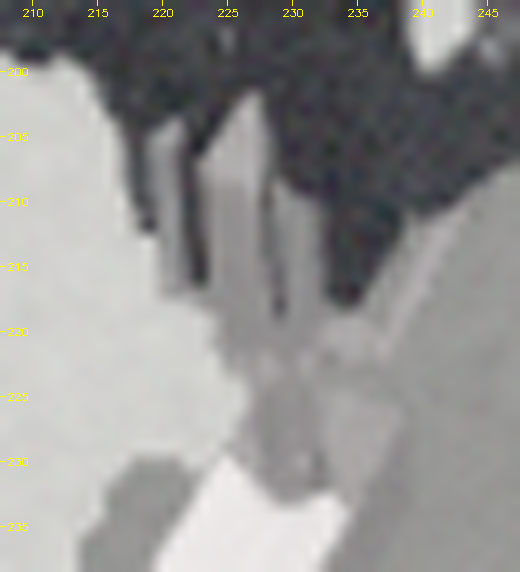

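Side view: shank centre is at column ~229.5 (226.8–232.2), against the hole centre measured earlier at (229.7, 230.7), so they are aligned across. Descending slowly with feel.

>>> {"fn": "arm_command", "kwargs": {
  "slide": [
    [0, 0, 0.001],
    [0, 0, 0.001],
    [0, 0, 0.001],
    [0, 0, 0.001],
    [0, 0, 0.001],
    [0, 0, 0.001],
    [0, 0, 0.001],
    [0, 0, 0]
  ],
  "angular": [
    [0, 0, 0],
    [0, 0, 0],
    [0, 0, 0],
    [0, 0, 0],
    [0, 0, 0],
    [0, 0, 0],
    [0, 0, 0],
    [0, 0, 0]
  ],
  "hand": [0, 0, 0, 0, 0, 0, 0, 0]
}}

```text
time: 9.25
tool_pos: [0.5446, 0.0591, 0.1691]
tcp_rot: [2.032, 2.395, -0.002]
wrist_force: [0.5, -0.0, -2.1]
width: 0.148
```

```bash
python3 -c "
from h import *
st()"
```

```text
t 9.25 p [0.5446 0.0591 0.1691] F [ 0.5 -0.  -2.1] M [-0.01  0.01  0.01] w 0.148 yawY 9.39 z [-0.    -0.001 -1.   ] q [ 0.06  0.08  1.95 -0.    1.11 -0.1 ]
```

>>> {"fn": "arm_command", "kwargs": {
  "slide": [
    [0, 0, 0.001],
    [0, 0, 0.001],
    [0, 0, 0.001],
    [0, 0, 0.001],
    [0, 0, 0.001],
    [0, 0, 0],
    [0, 0, 0],
    [0, 0, 0]
  ],
  "angular": [
    [0, 0, 0],
    [0, 0, 0],
    [0, 0, 0],
    [0, 0, 0],
    [0, 0, 0],
    [0, 0, 0],
    [0, 0, 0],
    [0, 0, 0]
  ],
  "hand": [0, 0, 0, 0, 0, 0, 0, 0]
}}

```text
time: 10.05
tool_pos: [0.5447, 0.0591, 0.1637]
tcp_rot: [2.032, 2.395, -0.002]
wrist_force: [-0.5, 0.9, -2.2]
width: 0.152
```

```bash
python3 -c "
from h import *
st()"
```

```text
t 10.05 p [0.5447 0.0591 0.1637] F [-0.5  0.9 -2.2] M [-0.    0.03 -0.02] w 0.152 yawY 9.39 z [-0.    -0.001 -1.   ] q [ 0.06  0.09  1.96 -0.    1.1  -0.1 ]
```

Tip is about 7 mm below the top face with no contact force, so it is in the hole. Continuing; the ball is next.

>>> {"fn": "arm_command", "kwargs": {
  "slide": [
    [0, 0, 0.001],
    [0, 0, 0.001],
    [0, 0, 0.001],
    [0, 0, 0.001],
    [0, 0, 0.001],
    [0, 0, 0.001],
    [0, 0, 0],
    [0, 0, 0]
  ],
  "angular": [
    [0, 0, 0],
    [0, 0, 0],
    [0, 0, 0],
    [0, 0, 0],
    [0, 0, 0],
    [0, 0, 0],
    [0, 0, 0],
    [0, 0, 0]
  ],
  "hand": [0, 0, 0, 0, 0, 0, 0, 0]
}}

```text
time: 10.85
tool_pos: [0.5443, 0.0589, 0.1576]
tcp_rot: [2.032, 2.396, -0.003]
wrist_force: [-0.0, -0.3, -0.6]
width: 0.151
```

```bash
python3 -c "
from h import *
st()
im=bot.read_camera('side')[:,:,::-1]
im=np.clip((im.astype(float)/255)**.5*255*1.1,0,255).astype(np.uint8);cv2.imwrite('pics/side6g.png',im)
crop('pics/side6g.png','pics/s6g.png',205,200,50,50,12,5)
st()"
```

```text
t 10.85 p [0.5443 0.0589 0.1576] F [-0.  -0.3 -0.6] M [-0.03  0.15  0.01] w 0.151 yawY 9.39 z [-0.001 -0.002 -1.   ] q [ 0.06  0.09  1.96 -0.    1.09 -0.1 ]
t 10.9 p [0.5443 0.0589 0.1576] F [-0.5  0.3 -0.3] M [-0.08  0.15 -0.06] w 0.152 yawY 9.39 z [-0.001 -0.002 -1.   ] q [ 0.06  0.09  1.96 -0.    1.09 -0.1 ]
```

View pics/s6g.png

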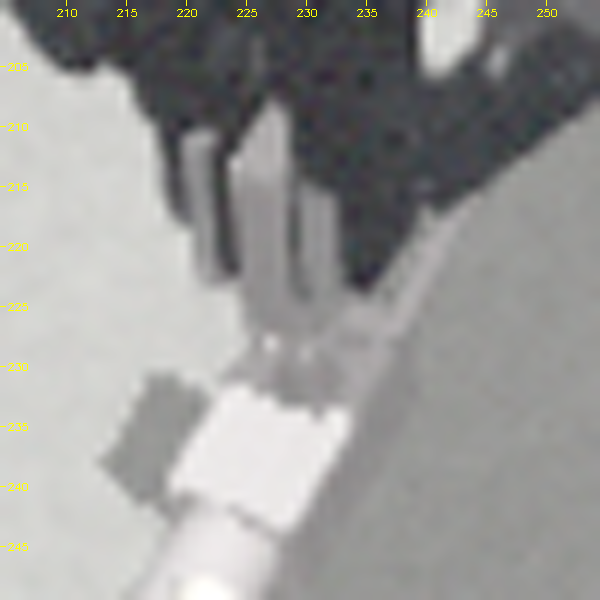

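The shank runs into the hole around (229.5, 232), and the force begins to change (ball). Continuing.

>>> {"fn": "arm_command", "kwargs": {
  "slide": [
    [0, 0, 0.001],
    [0, 0, 0.001],
    [0, 0, 0.001],
    [0, 0, 0.001],
    [0, 0, 0.001],
    [0, 0, 0.001],
    [0, 0, 0.001],
    [0, 0, 0.001]
  ],
  "angular": [
    [0, 0, 0],
    [0, 0, 0],
    [0, 0, 0],
    [0, 0, 0],
    [0, 0, 0],
    [0, 0, 0],
    [0, 0, 0],
    [0, 0, 0]
  ],
  "hand": [0, 0, 0, 0, 0, 0, 0, 0]
}}

```text
time: 11.7
tool_pos: [0.5443, 0.059, 0.1498]
tcp_rot: [2.032, 2.395, -0.003]
wrist_force: [-0.7, -0.2, 0.4]
width: 0.153
```

```bash
python3 -c "
from h import *
st()"
```

```text
t 11.7 p [0.5443 0.059  0.1498] F [-0.7 -0.2  0.4] M [0.02 0.31 0.02] w 0.153 yawY 9.39 z [-0.001 -0.002 -1.   ] q [ 0.06  0.1   1.97 -0.    1.07 -0.1 ]
```

>>> {"fn": "arm_command", "kwargs": {
  "slide": [
    [0, 0, 0.001],
    [0, 0, 0.001],
    [0, 0, 0.001],
    [0, 0, 0.001],
    [0, 0, 0.001],
    [0, 0, 0.001],
    [0, 0, 0.001],
    [0, 0, 0.001]
  ],
  "angular": [
    [0, 0, 0],
    [0, 0, 0],
    [0, 0, 0],
    [0, 0, 0],
    [0, 0, 0],
    [0, 0, 0],
    [0, 0, 0],
    [0, 0, 0]
  ],
  "hand": [0, 0, 0, 0, 0, 0, 0, 0]
}}

```text
time: 12.5
tool_pos: [0.5443, 0.059, 0.141]
tcp_rot: [2.032, 2.396, -0.003]
wrist_force: [-1.2, -0.4, 1.3]
width: 0.152
```

```bash
python3 -c "
from h import *
st()"
```

```text
t 12.5 p [0.5443 0.059  0.141 ] F [-1.2 -0.4  1.3] M [-0.07  0.24 -0.04] w 0.152 yawY 9.39 z [-0.001 -0.002 -1.   ] q [ 0.06  0.11  1.98 -0.    1.06 -0.1 ]
```

Expected home at about 0.139. Small steps now.

>>> {"fn": "arm_command", "kwargs": {
  "slide": [
    [0, 0, 0.0007],
    [0, 0, 0.0007],
    [0, 0, 0.0007],
    [0, 0, 0.0007],
    [0, 0, 0.0005],
    [0, 0, 0.0005],
    [0, 0, 0.0005],
    [0, 0, 0.0005]
  ],
  "angular": [
    [0, 0, 0],
    [0, 0, 0],
    [0, 0, 0],
    [0, 0, 0],
    [0, 0, 0],
    [0, 0, 0],
    [0, 0, 0],
    [0, 0, 0]
  ],
  "hand": [0, 0, 0, 0, 0, 0, 0, 0]
}}

```text
time: 13.3
tool_pos: [0.5443, 0.059, 0.1391]
tcp_rot: [2.032, 2.396, -0.003]
wrist_force: [-3.5, -1.1, 5.4]
width: 0.152
```

```bash
python3 -c "
from h import *
st()"
```

```text
t 13.3 p [0.5443 0.059  0.1391] F [-3.5 -1.1  5.4] M [-0.04  0.66 -0.02] w 0.152 yawY 9.4 z [-0.001 -0.002 -1.   ] q [ 0.06  0.11  1.98 -0.    1.05 -0.1 ]
```

Contact at 0.139 with about 7 N, where home was expected. A slightly firmer press to confirm seating.

>>> {"fn": "arm_command", "kwargs": {
  "slide": [
    [0, 0, 0.0007],
    [0, 0, 0.0008],
    [0, 0, 0.0009],
    [0, 0, 0.0009],
    [0, 0, 0.0009],
    [0, 0, 0],
    [0, 0, 0],
    [0, 0, 0.0006]
  ],
  "angular": [
    [0, 0, 0],
    [0, 0, 0],
    [0, 0, 0],
    [0, 0, 0],
    [0, 0, 0],
    [0, 0, 0],
    [0, 0, 0],
    [0, 0, 0]
  ],
  "hand": [0, 0, 0, 0, 0, 0, 0, 0]
}}

```text
time: 14.1
tool_pos: [0.5444, 0.059, 0.139]
tcp_rot: [2.032, 2.396, -0.003]
wrist_force: [-5.7, -0.8, 10.1]
width: 0.153
```

```bash
python3 -c "
from h import *
st()
im=bot.read_camera('side')[:,:,::-1]
im=np.clip((im.astype(float)/255)**.5*255*1.1,0,255).astype(np.uint8);cv2.imwrite('pics/side7g.png',im)
crop('pics/side7g.png','pics/s7g.png',205,200,50,50,12,5)
"
```

```text
t 14.1 p [0.5444 0.059  0.139 ] F [-5.7 -0.8 10.1] M [-0.11  0.95 -0.02] w 0.153 yawY 9.4 z [-0.001 -0.002 -1.   ] q [ 0.06  0.11  1.98 -0.    1.05 -0.1 ]
```

View pics/s7g.png

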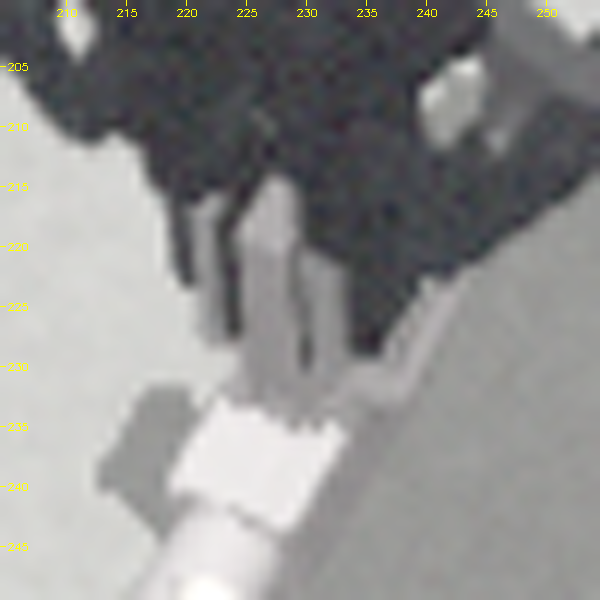

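Seated: the collar is on the top face at row ~233, the ring is still open and pointing out (237–242, 223–233), and height matches expectation within 0.2 mm. Opening the jaws.

>>> {"fn": "arm_command", "kwargs": {
  "slide": [
    [0, 0, 0],
    [0, 0, 0],
    [0, 0, 0],
    [0, 0, 0],
    [0, 0, -0.01],
    [0, 0, -0.02],
    [0, 0, -0.03],
    [0, 0, -0.03]
  ],
  "angular": [
    [0, 0, 0],
    [0, 0, 0],
    [0, 0, 0],
    [0, 0, 0],
    [0, 0, 0],
    [0, 0, 0],
    [0, 0, 0],
    [0, 0, 0]
  ],
  "hand": [0.05, 0.05, 0.05, 0.05, 0.05, 0.05, 0.05, 0.05]
}}

```text
time: 14.95
tool_pos: [0.5419, 0.059, 0.2263]
tcp_rot: [-2.028, -2.392, 0.011]
wrist_force: [0.7, -0.1, 0.8]
width: 0.584
```

```bash
python3 -c "
from h import *
st()"
```

```text
t 14.95 p [0.5419 0.059  0.2263] F [ 0.7 -0.1  0.8] M [-0.    0.03  0.02] w 0.584 yawY 9.4 z [-0.009 -0.002 -1.   ] q [ 0.06  0.03  1.89 -0.    1.23 -0.1 ]
```

Now back off outward (tool −x), close the fingers and tilt 25°, then look at the result.

```bash
cat >> h.py <<'E'
O=np.array([.5448,.059]);YD=np.array([-np.sin(np.radians(9.4)),np.cos(np.radians(9.4))])
def w(yr,zr): return [*(O+yr/1000*YD),.112+zr/1000]
E
python3 -c "
from h import *
plan(w(-85,100),9.4,4,25)"
```

```text
[-21.4, 0.7, 3.6] [-0.13, 6.26, -0.03]
[-21.6, 0.7, 1.2] [-0.13, 6.26, -0.03]
[-21.6, 0.7, -1.1] [-0.13, 6.26, -0.03]
[-21.4, 0.7, -3.5] [-0.13, 6.26, -0.03]
now [0.5419 0.059  0.2263] dist 0.0867
```

>>> {"fn": "arm_command", "kwargs": {
  "slide": [
    [-0.0215, 0.0007, 0],
    [-0.0215, 0.0007, 0],
    [-0.0215, 0.0007, 0],
    [-0.0215, 0.0007, -0.002],
    [0, 0, 0],
    [0, 0, 0],
    [0, 0, 0],
    [0, 0, 0]
  ],
  "angular": [
    [0, 6.25, 0],
    [0, 6.25, 0],
    [0, 6.25, 0],
    [0, 6.25, 0],
    [0, 0, 0],
    [0, 0, 0],
    [0, 0, 0],
    [0, 0, 0]
  ],
  "hand": [0, 0, 0, 0, 0, 0, 0, 0]
}}

```text
time: 15.75
tool_pos: [0.5673, -0.0235, 0.2289]
tcp_rot: [-1.785, -2.133, -0.424]
wrist_force: [0.5, -0.6, 0.0]
width: 0.002
```

```bash
python3 - <<'E'
from h import *
st();plan(w(-65,45),9.4,4,25)
for n in('side','top'): cv2.imwrite(f'pics/{n}8.png',bot.read_camera(n)[:,:,::-1])
L=pinlines([*O,.112],np.radians(9.4))
overlay("pics/side8.png","pics/o8s.png","side",L,205,190,60,60,10)
crop("pics/top8.png","pics/t8.png",160,150,120,90,6)
E
```

```text
t 15.75 p [ 0.5673 -0.0235  0.2289] F [ 0.5 -0.6  0. ] M [-0.23 -0.08 -0.06] w 0.002 yawY 9.91 z [-0.058  0.427 -0.903] q [-0.32  0.17  1.79  0.4   1.4  -0.61]
[-3.2, -2.4, 18.4] [0.18, -0.12, 0.22]
[-3.1, -2.4, 18.4] [0.18, -0.12, 0.22]
[-3.1, -2.3, 18.4] [0.18, -0.12, 0.22]
[-3.1, -2.2, 18.4] [0.18, -0.12, 0.22]
now [ 0.5673 -0.0235  0.2289] dist 0.0752
```

View pics/o8s.png

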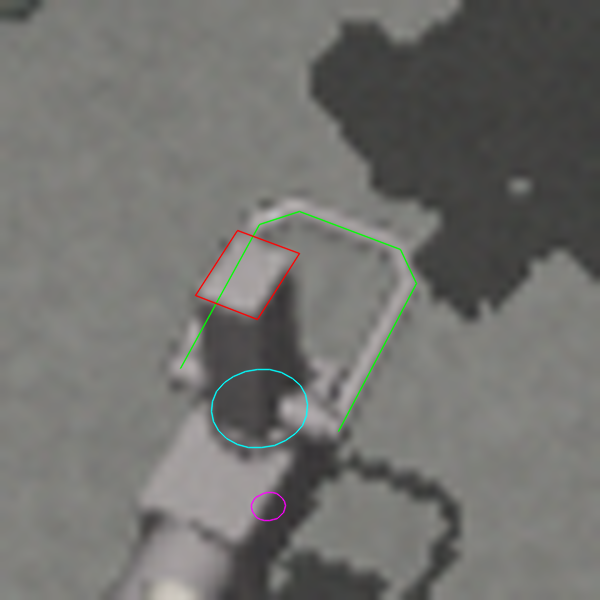

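View pics/t8.png

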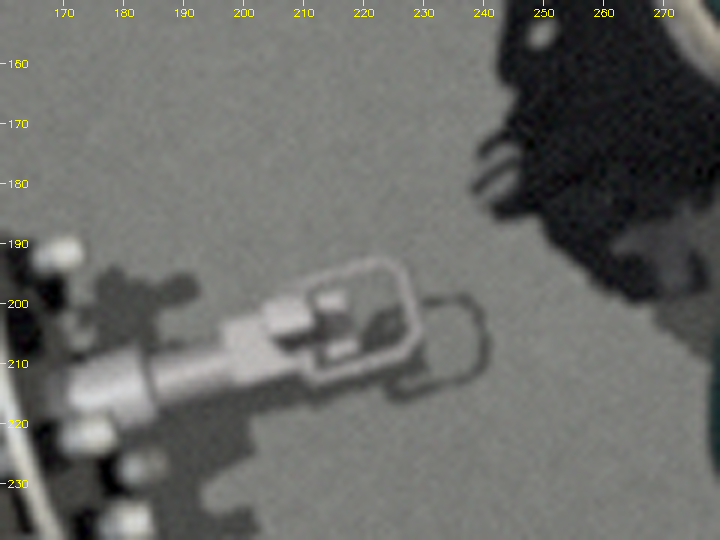

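The ring is open and the pin seated. Side: tab top (230,217), bar middle ≈(239.5,212). Top: bar at ~(228,205) pointing out past the shaft end. Bringing the closed fingertips above the bar.

>>> {"fn": "arm_command", "kwargs": {
  "slide": [
    [-0.003, -0.0024, 0.018],
    [-0.003, -0.0024, 0.018],
    [-0.003, -0.0024, 0.018],
    [-0.003, -0.0022, 0.012],
    [0, 0, 0],
    [0, 0, 0],
    [0, 0, 0],
    [0, 0, 0]
  ],
  "angular": [
    [0.2, 0, 0.2],
    [0.2, 0, 0.2],
    [0.2, 0, 0.2],
    [0.2, 0, 0.2],
    [0, 0, 0],
    [0, 0, 0],
    [0, 0, 0],
    [0, 0, 0]
  ],
  "hand": [0, 0, 0, 0, 0, 0, 0, 0]
}}

```text
time: 16.65
tool_pos: [0.5537, -0.0012, 0.1603]
tcp_rot: [-1.783, -2.125, -0.401]
wrist_force: [0.2, -0.1, -0.4]
width: -0.003
```

```bash
python3 -c "
from h import *
st();plan(w(-55,29),9.4,2,25)"
```

```text
t 16.65 p [ 0.5537 -0.0012  0.1603] F [ 0.2 -0.1 -0.4] M [-0.19 -0.09  0.  ] w -0.003 yawY 10.01 z [-0.075  0.422 -0.903] q [-0.29  0.21  1.89  0.41  1.28 -0.63]
[-1.5, 0.6, 9.9] [-0.15, -0.19, 0.27]
[-1.5, 0.5, 9.9] [-0.15, -0.19, 0.27]
now [ 0.5537 -0.0012  0.1603] dist 0.0201
```

>>> {"fn": "arm_command", "kwargs": {
  "slide": [
    [-0.0015, 0.0005, 0.008],
    [-0.0015, 0.0005, 0.007],
    [0, 0, 0],
    [0, 0, 0],
    [0, 0, 0],
    [0, 0, 0],
    [0, 0, 0],
    [0, 0, 0]
  ],
  "angular": [
    [-0.15, -0.2, 0.3],
    [-0.15, -0.2, 0.3],
    [0, 0, 0],
    [0, 0, 0],
    [0, 0, 0],
    [0, 0, 0],
    [0, 0, 0],
    [0, 0, 0]
  ],
  "hand": [0, 0, 0, 0, 0, 0, 0, 0]
}}

```text
time: 17.45
tool_pos: [0.5558, 0.0019, 0.146]
tcp_rot: [-1.804, -2.122, -0.401]
wrist_force: [-0.5, 1.2, -0.4]
width: -0.001
```

```bash
python3 -c "
from h import *
st();plan(w(-53.1,21),9.4,1,25)
im=bot.read_camera('side')[:,:,::-1]
im=np.clip((im.astype(float)/255)**.5*255*1.1,0,255).astype(np.uint8);cv2.imwrite('pics/side9g.png',im)
crop('pics/side9g.png','pics/s9g.png',200,170,70,80,7,5)
"
```

```text
t 17.45 p [0.5558 0.0019 0.146 ] F [-0.5  1.2 -0.4] M [-0.23 -0.05  0.01] w -0.001 yawY 9.21 z [-0.064  0.415 -0.907] q [-0.28  0.22  1.9   0.42  1.24 -0.62]
[-1.0, -1.6, 13.9] [0.25, 0.15, -0.09]
now [0.5558 0.0019 0.146 ] dist 0.014
```

View pics/s9g.png

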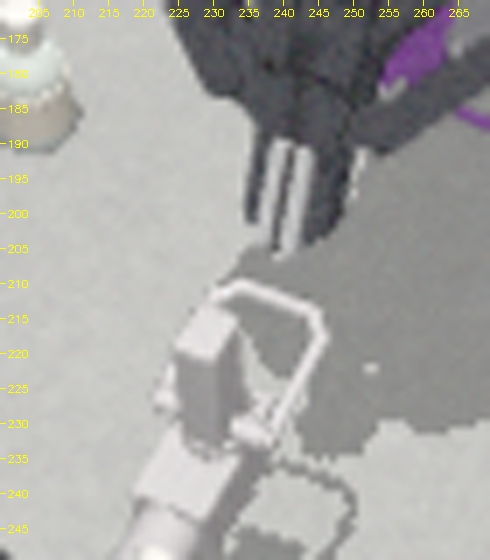

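The fingertips (240,205) are right above the bar middle (239.5,211.5). Pressing down.

>>> {"fn": "arm_command", "kwargs": {
  "slide": [
    [-0.001, -0.001, 0.0025],
    [0, -0.0006, 0.0025],
    [0, 0, 0.0025],
    [0, 0, 0.0025],
    [0, 0, 0.0025],
    [-0.0004, 0, 0.0025],
    [-0.0004, 0, 0.0025],
    [-0.0004, 0, 0.0025]
  ],
  "angular": [
    [0.2, 0.1, 0],
    [0, 0, 0],
    [0, 0, 0],
    [0, 0, 0],
    [0, 0, 0],
    [0, 0, 0],
    [0, 0, 0],
    [0, 0, 0]
  ],
  "hand": [0, 0, 0, 0, 0, 0, 0, 0]
}}

```text
time: 18.3
tool_pos: [0.555, 0.0059, 0.1269]
tcp_rot: [-1.805, -2.126, -0.399]
wrist_force: [-0.0, -5.0, 2.9]
width: -0.004
```

```bash
python3 -c "
from h import *
st()
P=np.array(bot.read_state()['tool_pos']);print('yr',(P[:2]-O)@YD*1000,'xr',(P[:2]-O)@[YD[1],-YD[0]]*1000,'zr',P[2]*1000-112)
im=bot.read_camera('side')[:,:,::-1]
im=np.clip((im.astype(float)/255)**.5*255*1.1,0,255).astype(np.uint8);cv2.imwrite('pics/side10g.png',im)
crop('pics/side10g.png','pics/s10g.png',200,170,70,80,7,5)
"
```

```text
t 18.3 p [0.555  0.0059 0.1269] F [-0.  -5.   2.9] M [-0.63  0.03  0.07] w -0.004 yawY 9.28 z [-0.064  0.412 -0.909] q [-0.27  0.24  1.92  0.42  1.2  -0.63]
yr -54.01816437046477 xr 1.4356817055230109 zr 14.936903424280217
```

View pics/s10g.png

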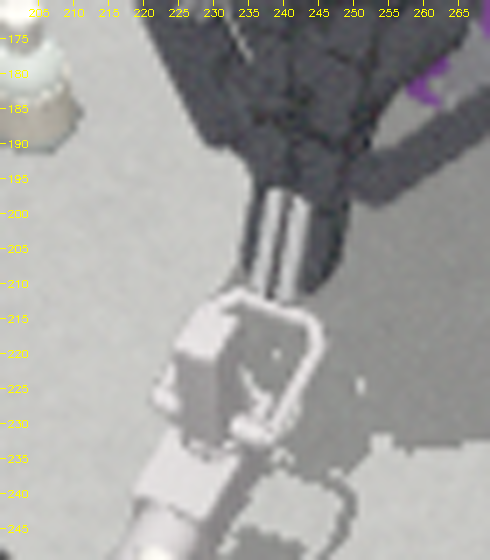

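Force is mainly outward (−y 5 N) and the bar has barely moved, so the finger's inner edge is beside the bar rather than on top. Backing up and shifting about 5 mm inward.

>>> {"fn": "arm_command", "kwargs": {
  "slide": [
    [-0.001, 0, -0.006],
    [0, 0, -0.006],
    [0.004, -0.0005, 0],
    [0.003, 0, 0],
    [0, 0, 0],
    [0, 0, 0],
    [0, 0, 0],
    [0, 0, 0]
  ],
  "angular": [
    [0, 0, 0],
    [0, 0, 0],
    [0.2, 0, 0],
    [0, 0, 0],
    [0, 0, 0],
    [0, 0, 0],
    [0, 0, 0],
    [0, 0, 0]
  ],
  "hand": [0, 0, 0, 0, 0, 0, 0, 0]
}}

```text
time: 19.15
tool_pos: [0.5522, 0.0094, 0.14]
tcp_rot: [-1.799, -2.12, -0.395]
wrist_force: [-0.6, 0.7, 0.5]
width: -0.005
```

```bash
cat >>h.py <<'E'
def rel():
    st();P=np.array(bot.read_state()['tool_pos']);print('yr',((P[:2]-O)@YD*1000).round(1),'xr',((P[:2]-O)@[YD[1],-YD[0]]*1000).round(1),'zr',(P[2]*1000-112).round(1))
def look(k,x0=200,y0=170,ww=70,hh=80):
    im=bot.read_camera('side')[:,:,::-1]
    im=np.clip((im.astype(float)/255)**.5*255*1.1,0,255).astype(np.uint8);cv2.imwrite(f'pics/side{k}g.png',im)
    crop(f'pics/side{k}g.png',f'pics/s{k}g.png',x0,y0,ww,hh,7,5)
E
python3 -c "
from h import *
rel();look(11)
"
```

```text
t 19.15 p [0.5522 0.0094 0.14  ] F [-0.6  0.7  0.5] M [-0.2  -0.02 -0.03] w -0.005 yawY 9.41 z [-0.072  0.416 -0.906] q [-0.27  0.22  1.91  0.42  1.23 -0.62]
yr -50.1 xr -0.8 zr 28.0
```

View pics/s11g.png

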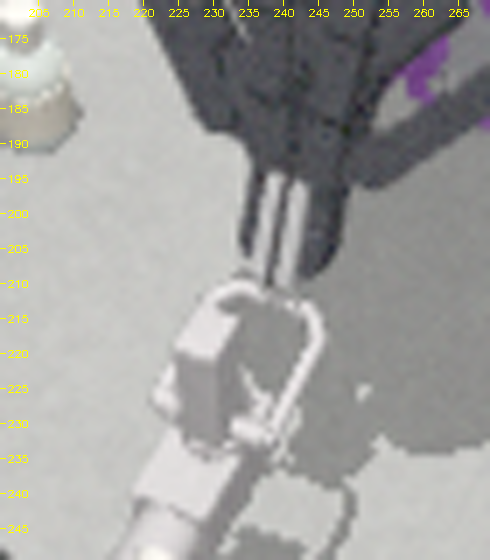

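Ring still open, fingertips now over the bar (238,211). Shifting 2.5 mm back out and pressing along the arc.

>>> {"fn": "arm_command", "kwargs": {
  "slide": [
    [-0.0025, 0.0005, 0.0025],
    [0, 0, 0.0025],
    [-0.0005, 0, 0.0025],
    [-0.0005, 0, 0.0025],
    [-0.0005, 0, 0.0025],
    [-0.0005, 0, 0.0025],
    [-0.0005, 0, 0.0025],
    [-0.0005, 0, 0.0025]
  ],
  "angular": [
    [0, 0, 0],
    [0, 0, 0],
    [0, 0, 0],
    [0, 0, 0],
    [0, 0, 0],
    [0, 0, 0],
    [0, 0, 0],
    [0, 0, 0]
  ],
  "hand": [0, 0, 0, 0, 0, 0, 0, 0]
}}

```text
time: 20.0
tool_pos: [0.5544, 0.0096, 0.1194]
tcp_rot: [-1.804, -2.125, -0.395]
wrist_force: [0.0, -3.6, 1.9]
width: 0.001
```

```bash
python3 -c "
from h import *
rel();look(12)
"
```

```text
t 20.0 p [0.5544 0.0096 0.1194] F [ 0.  -3.6  1.9] M [-0.56 -0.03  0.03] w 0.001 yawY 9.34 z [-0.067  0.412 -0.909] q [-0.26  0.25  1.92  0.42  1.19 -0.63]
yr -50.3 xr 1.4 zr 7.4
```

View pics/s12g.png

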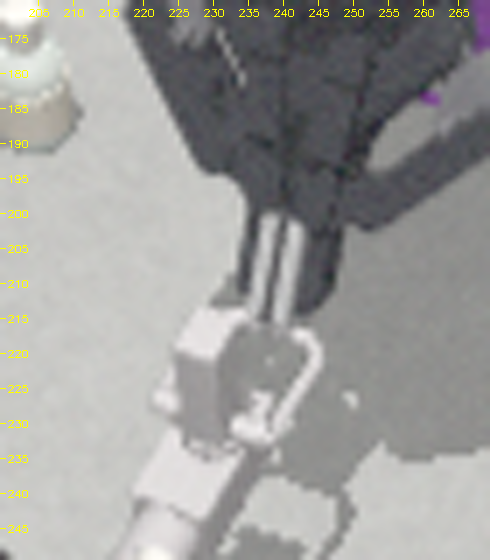

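The finger slid past the bar's outer side: the ring corner at (245,218) has barely moved, and the force is sideways. My outward following was too much. Back up to the centred position and press straight along the tool axis.

>>> {"fn": "arm_command", "kwargs": {
  "slide": [
    [-0.0015, 0, -0.007],
    [0, 0, -0.007],
    [0, 0, -0.008],
    [0.003, -0.001, 0],
    [0.003, -0.0005, 0],
    [0, 0, 0],
    [0, 0, 0],
    [0, 0, 0]
  ],
  "angular": [
    [0, 0, 0],
    [0, 0, 0],
    [0.2, 0, 0],
    [0, 0, 0],
    [0, 0, 0],
    [0, 0, 0],
    [0, 0, 0],
    [0, 0, 0]
  ],
  "hand": [0, 0, 0, 0, 0, 0, 0, 0]
}}

```text
time: 20.85
tool_pos: [0.5515, 0.0073, 0.1418]
tcp_rot: [-1.797, -2.119, -0.391]
wrist_force: [0.8, 0.5, 0.9]
width: 0.004
```

```bash
python3 -c "
from h import *
rel();plan(w(-50.2,29),9.4,1,25);look(13)
cv2.imwrite('pics/top13.png',bot.read_camera('top')[:,:,::-1])
crop('pics/top13.png','pics/t13.png',180,160,90,70,7)
"
```

```text
t 20.85 p [0.5515 0.0073 0.1418] F [0.8 0.5 0.9] M [-0.21 -0.03 -0.03] w 0.004 yawY 9.5 z [-0.076  0.416 -0.906] q [-0.27  0.22  1.91  0.41  1.24 -0.62]
yr -52.1 xr -1.8 zr 29.8
[1.4, 1.8, 1.5] [-0.38, 0.0, -0.07]
now [0.5515 0.0073 0.1418] dist 0.0027
```

View pics/s13g.png

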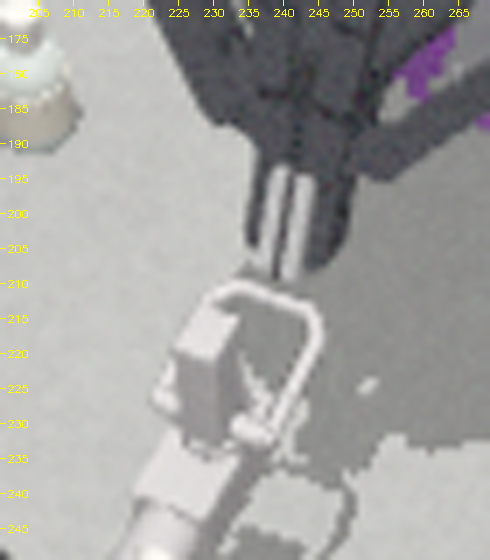

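View pics/t13.png

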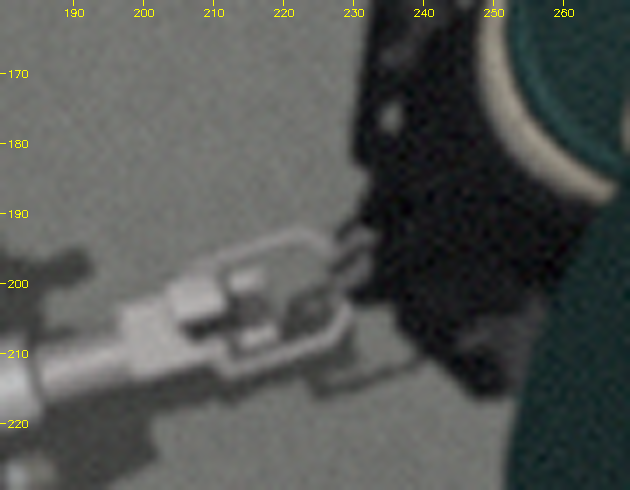

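The ring is open again. The top view shows the fingertips' inner edge (229,195)–(231,199) only just over the bar, so the tip is narrower than the pad. Shifting in 2.5 mm more and pressing straight.

>>> {"fn": "arm_command", "kwargs": {
  "slide": [
    [0.0028, 0.0018, 0.0025],
    [0, 0, 0.0025],
    [0, 0, 0.0025],
    [0, 0, 0.0025],
    [0, 0, 0.0025],
    [-0.0003, 0, 0.0025],
    [-0.0003, 0, 0.0025],
    [-0.0003, 0, 0]
  ],
  "angular": [
    [-0.2, 0, 0],
    [0, 0, 0],
    [0, 0, 0],
    [0, 0, 0],
    [0, 0, 0],
    [0, 0, 0],
    [0, 0, 0],
    [0, 0, 0]
  ],
  "hand": [0, 0, 0, 0, 0, 0, 0, 0]
}}

```text
time: 21.75
tool_pos: [0.5547, 0.0129, 0.1271]
tcp_rot: [-1.805, -2.128, -0.394]
wrist_force: [-0.6, -0.7, 2.7]
width: 0.001
```

```bash
python3 -c "
from h import *
rel();look(14)
"
```

```text
t 21.75 p [0.5547 0.0129 0.1271] F [-0.6 -0.7  2.7] M [-0.29  0.01  0.05] w 0.001 yawY 9.36 z [-0.065  0.41  -0.91 ] q [-0.26  0.23  1.92  0.42  1.2  -0.62]
yr -47.1 xr 2.3 zr 15.1
```

View pics/s14g.png

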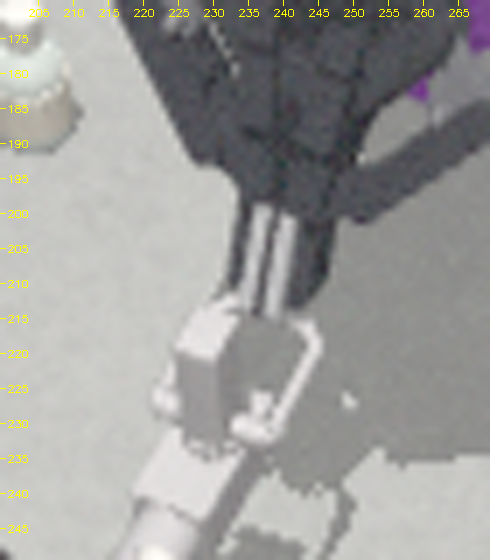

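Now the force is vertical (~2.7 N) and the ring is turning. Continuing.

>>> {"fn": "arm_command", "kwargs": {
  "slide": [
    [-0.0004, 0, 0.0025],
    [-0.0004, 0, 0.0025],
    [-0.0004, 0, 0.0025],
    [-0.0003, 0, 0.0025],
    [-0.0002, 0, 0.0025],
    [0, 0, 0.0025],
    [0, 0, 0],
    [0, 0, 0]
  ],
  "angular": [
    [0, 0, 0],
    [0, 0, 0],
    [0, 0, 0],
    [0, 0, 0],
    [0, 0, 0],
    [0, 0, 0],
    [0, 0, 0],
    [0, 0, 0]
  ],
  "hand": [0, 0, 0, 0, 0, 0, 0, 0]
}}

```text
time: 22.6
tool_pos: [0.5534, 0.0191, 0.1107]
tcp_rot: [-1.804, -2.126, -0.395]
wrist_force: [0.8, -1.1, 1.2]
width: 0.0
```

```bash
python3 -c "
from h import *
rel();look(15)
"
```

```text
t 22.6 p [0.5534 0.0191 0.1107] F [ 0.8 -1.1  1.2] M [-0.32 -0.07 -0.01] w 0.0 yawY 9.36 z [-0.067  0.411 -0.909] q [-0.25  0.25  1.94  0.43  1.17 -0.62]
yr -40.8 xr 2.0 zr -1.3
```

View pics/s15g.png

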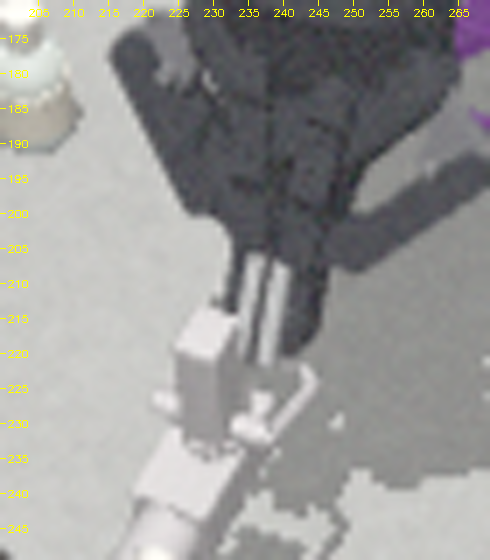

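The ring is at about 35° (corner at 244,222), light force, finger clear of the shaft end. Continuing toward the over-centre point.

>>> {"fn": "arm_command", "kwargs": {
  "slide": [
    [-0.0002, 0, 0.0025],
    [-0.0002, 0, 0.0025],
    [-0.0002, 0, 0.0025],
    [-0.0002, 0, 0.0025],
    [-0.0002, 0, 0.0025],
    [0, 0, 0],
    [0, 0, 0],
    [0, 0, 0]
  ],
  "angular": [
    [0, 0, 0],
    [0, 0, 0],
    [0, 0, 0],
    [0, 0, 0],
    [0, 0, 0],
    [0, 0, 0],
    [0, 0, 0],
    [0, 0, 0]
  ],
  "hand": [0, 0, 0, 0, 0, 0, 0, 0]
}}

```text
time: 23.45
tool_pos: [0.5509, 0.0253, 0.0969]
tcp_rot: [-1.801, -2.122, -0.393]
wrist_force: [0.1, 0.4, 0.8]
width: -0.001
```

```bash
python3 -c "
from h import *
rel();look(16)
"
```

```text
t 23.45 p [0.5509 0.0253 0.0969] F [0.1 0.4 0.8] M [-0.2  -0.03 -0.02] w -0.001 yawY 9.4 z [-0.071  0.413 -0.908] q [-0.24  0.26  1.95  0.44  1.15 -0.63]
yr -34.2 xr 0.5 zr -15.1
```

View pics/s16g.png

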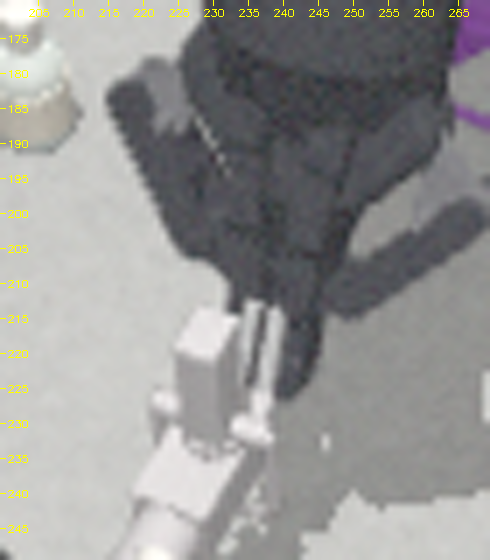

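Force dropped to zero and the ring side wire no longer sticks out, so it appears to have snapped shut. Retreating along the tool axis, slightly outward.

>>> {"fn": "arm_command", "kwargs": {
  "slide": [
    [-0.005, 0, 0],
    [-0.003, 0, -0.005],
    [-0.003, 0, -0.01],
    [-0.003, 0, -0.02],
    [0, 0, -0.03],
    [0, 0, -0.04],
    [-0.02, 0, -0.03],
    [-0.02, 0, 0]
  ],
  "angular": [
    [0, 0, 0],
    [0, 0, 0],
    [0, 0, 0],
    [0, 0, 0],
    [0, 0, 0],
    [0, 0, 0],
    [0, 0, 0],
    [0, 0, 0]
  ],
  "hand": [0, 0, 0, 0, 0, 0, 0, 0]
}}

```text
time: 24.3
tool_pos: [0.5693, -0.0842, 0.2043]
tcp_rot: [-1.8, -2.126, -0.393]
wrist_force: [-0.4, -0.3, 0.2]
width: -0.003
```

```bash
python3 - <<'E'
from h import *
rel();look(17)
for n in('side','top'): cv2.imwrite(f'pics/{n}17.png',bot.read_camera(n)[:,:,::-1])
crop("pics/top17.png","pics/t17.png",170,170,80,60,8)
L=pinlines([*O,.112],np.radians(9.4),1.75)
overlay("pics/side17g.png","pics/o17s.png","side",L,205,200,50,60,9)
E
```

```text
t 24.3 p [ 0.5693 -0.0842  0.2043] F [-0.4 -0.3  0.2] M [-0.16 -0.04 -0.03] w -0.003 yawY 9.5 z [-0.07   0.412 -0.909] q [-0.4   0.23  1.77  0.37  1.4  -0.68]
yr -145.3 xr 0.8 zr 92.3
```

View pics/s17g.png

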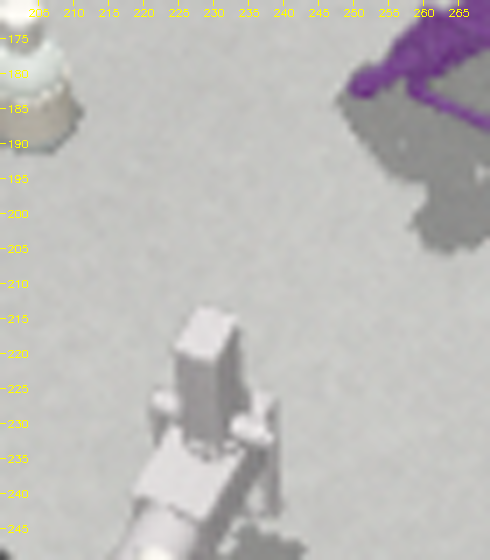

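View pics/o17s.png

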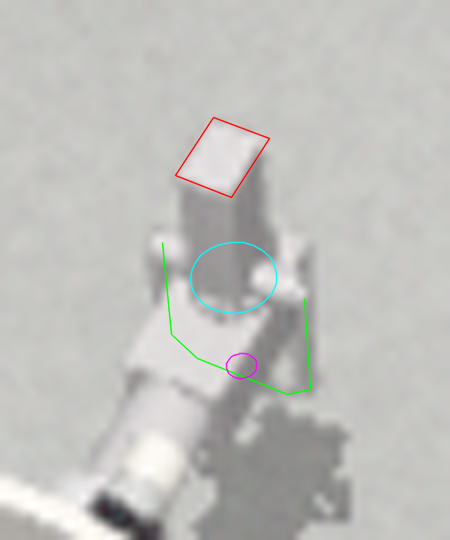

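View pics/t17.png

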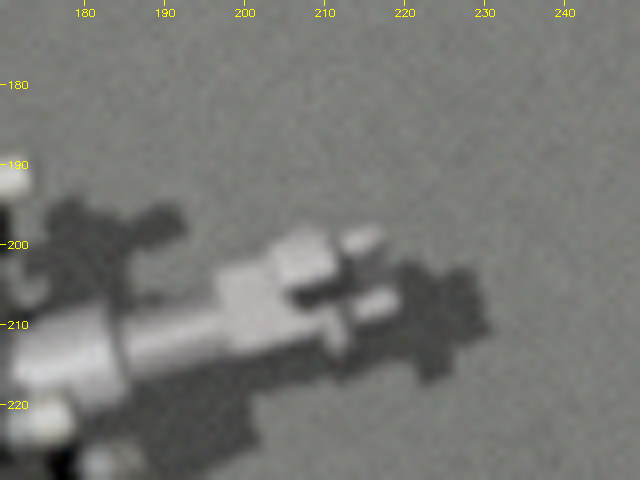

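The ring hangs along the shank: its wire runs from (236,230) down to (238.5,243), and the model for shut predicts the end at about (239,242.5). The tab matches the seated model and the robot is clear. Handing in.

```bash
python3 -c "
from h import *
print(bot.finish_job())"
```

```text
the job is handed in; nothing more can be done
None
```

The linch pin is in the shaft's cross-hole with its collar home and its ring snapped shut. I handed the job in at about 24.4 s of the 67 s allowed.

- **Insertion:** I gripped the tab, lifted the pin out of the stand and pushed it down through the hole in small steps. The ball and friction showed up as about 2–3 N. The collar came home within 0.2 mm of the expected height, under a press of about 12 N, and the ring was still open and pointing outward.
- **Closing the ring:** My first two presses slid past the outer side of the bar, pushing sideways with about 4–6 N. The ring stayed open and the pin did not visibly move. I shifted the closed fingertips inward, and the third press turned the ring with about 3 N until it snapped shut by itself.
- **Last checks:** In the side view, the pin and the hanging ring wire match the seated and shut model within about 1 px (roughly 2 mm). The top view shows the ring no longer sticking out past the shaft end. The arm stood well clear with almost no force on the wrist.
- **Not checked:** No view showed the pin's lower end inside the ring directly. I also took no separate pictures of the other bench items at the end. I never moved near the jar, oil or marker; the gripper passed over the plain pin only with the linch pin already lifted well above it.

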